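# Take down the parts stack for a sold carton

## Robot

A 6-joint arm with a two-finger parallel gripper is mounted at the origin on the work surface. World frame = base frame: x ahead of the robot, y to its left, z up, the work surface at z = 0. Lengths are in m, angles in rad, forces in N, time in s.
With the tool pointing down it reaches from about 0.35 to 0.85 m from the base axis. Payload 8.1 kg.
Tool frame: the origin (TCP) lies midway between the tips of the shut fingers; the grasp point (between the pads) lies 19 mm behind it; z points along the fingers, y is the direction in which the jaws open and shut (so a half turn about z gives the same grasp; the last joint's range is limited). The gripper opens to 93 mm and grips with 3 to 60 N. Pads are 15 mm wide; open, the fingers measure 128 mm over their backs; the gripper's body (75 mm by 188 mm) begins 65 mm behind the grasp point.
Start: joints at [-1.202, 0.13, 1.488, -0, 1.523, -0.085], TCP at [0.263, -0.539, 0.219] pointing down, gripper open.
Joint ranges: [-2.96, 2.96], [-0.89, 2.26], [0.02, 2.5], [-1.34, 4.48], [0, 2.73], [-2.66, 2.66]. Speed limits (rad/s): [2.39, 2.39, 2.79, 3.14, 3.14, 3.14].

## Interface

Orientations are given as a unit quaternion [x, y, z, w].
In Python, from cell import sense, get_image, camera_model, close_job gives the robot as it stands.
- The arm moves only by the tool step_arm, never from a script. Its argument "moves" is a list that holds one entry, the list of rows, each a list of 7 numbers: the opening, from -1 (shut) to 1 (fully open), then the shift along the tool's x, y, z in cm, then the turn, a rotation vector about the tool's x, y, z in rad. A call has 1 to 20 rows; each row is the pose to reach, as a shift and turn from the pose measured when the call began, along the tool's axes at that moment; what a row does not reach only later rows make up. A row lasts 1/8 s, in which the tool goes at most 62.5 mm and 10.7 degrees, less where a joint would pass 70% of its speed; a pose out of reach is approached as far as the arm can. A call with a gripper value outside its range is refused whole. The fingers move at their own pace and stop on an object; "grip_force" is the grip in N (left out, the last holds). Time passes only in rows, so rows that repeat a pose let the fingers close. It gives the time, the measured TCP pose, the force and the opening at its end, in the units of the state.
- sense(): the state, without advancing time (a new reading comes with each control period).
- get_image(name): name is "scene" or "top" or "wrist"; returns the picture (480x640x3 uint8, blue, green, red); there is no depth.
- camera_model(name): a dict with "intrinsics" (3x3 intrinsics, pixels), "world_to_cam" (4x4, takes a point from world to camera coordinates). Camera axes: x right, y up, looking along -z (the intrinsics and any distortion apply to the point x, -y, -z); pixel columns grow to the right and rows downward; lengths in m; the calibration is good to about 2 mm. A picture is of the moment at which its call begins: read the wrist's pose just before it. camera_model takes no time and is no camera call; for the wrist camera it gives the pose at the moment of the call.
- close_job(): hands the job in, once; it reports no verdict.
The state is a dict: "time": time; "q": joint angles; "dq": joint speeds; "tau": joint torques, N m; "tcp_pos": TCP position; "tcp_rot": TCP orientation; "ft_force": force on the tool from outside, world axes, zero at the start; "torque": the same for the moment, N m; "opening": opening from 0.0 (shut) to 1.0 (fully open).
Only numpy, scipy, OpenCV 4.12 (cv2) and the standard library are available. Lean on these libraries where they do the work, as an engineer would, in place of code of your own. Each camera call takes 0.05 s, during which the arm holds its last target.

## Task

The long carton at the bottom of the stack on this car-parts stall is sold. Take the stack down from the top, in this order: stand the round gauge upright inside the dark wooden ring, set the small box aside in the middle of the black rubber mat, put the finned amplifier centred on the white riser and lined up with it, lay the long carton flat in the small red crate, and last put the small box back, centred and lined up on top of the amplifier. Never tip the gauge over and leave the driving lamp and the glass jar where they are.

Things in the scene. Friction and masses are not known exactly. Their poses are not given: they have to be found in the camera images.
- long_carton: Long brown cardboard carton with a white tape band near each end, closed, 170 x 64 x 40 mm (x, y, z), the lowest of the stack of four, about 350 g. It stands loose on the table. Origin: centre of its underside; x along its length, z up.
- amplifier: Car amplifier, bare metal block with dark grooves between the horizontal cooling fins on its long sides, 130 x 62 x 36 mm (x, y, z), flat top, about 600 g; starts on top of the long carton, roughly aligned with it. Origin: centre of its underside; x along its length, z up.
- small_box: Small plain white closed box with a thin grey line around it, 90 x 58 x 34 mm (x, y, z), about 180 g; starts on top of the amplifier, roughly aligned with it. Origin: centre of its underside; x along its length, z up.
- gauge: Round dashboard gauge, black cylinder with a bright bezel and a white dial on its upper end, 52 mm in diameter, 50 mm tall, about 200 g; stands dial up on the small box at the top of the stack. Origin: centre of its underside; z up, out of the dial.
- crate: Small red open plastic crate, fixed to the table: outside 232 x 172 x 55 mm (x, y, z), walls and floor 6 mm thick, inside 220 x 160 mm, empty. Origin: centre of its underside (the inner floor is 6 mm above it); x along its length, z up.
- riser: White-painted wooden display riser, a fixed slab 150 x 86 x 20 mm (x, y, z). Origin: centre of its underside (the top face is 20 mm above it); x along its length, z up.
- ring_stand: Low dark wooden ring lying fixed on the table: outside diameter 88 mm, inside diameter 72 mm, 10 mm high, open in the middle down to the table top. Origin: its centre, at table height; z up.
- mat: Thin black rubber mat, fixed flat on the table, 96 x 76 x 3 mm (x, y, z). Origin: centre of its underside; x along its length, z up.
- lamp: Bystander: round chromed driving lamp lying lens up, 80 mm in diameter, 42 mm high, loose, with a wire cross over the lens. Not to be moved. Origin: centre of its underside; z up.
- jar: Bystander: amber glass jar with a metal cap, 64 mm in diameter, 70 mm tall, loose, beside the work. Not to be moved. Origin: centre of its underside; z up.
There are look-alikes about, which are no part of the job. Several things have the shape of the riser; the one meant has the colours described above. Leave any turquoise look-alike of the long_carton alone.

How it is judged:
On the way, in this order (a step that is already met when the one before it is completed fails the run):
1. the gauge stands released inside the wooden ring (horizontal distance between gauge and ring_stand below 0.013 m and z of gauge in the frame of ring_stand between -0.004 and 0.004 m and angle between gauge's own z axis and vertical below 0.1 rad and contact force between gauge and the fingers below 0.1 N and linear speed of gauge below 0.03 m/s), for 0.2 s.
2. the small box lies released on the mat (horizontal distance between small_box and mat below 0.025 m and z of small_box in the frame of mat between -0.001 and 0.007 m and angle between small_box's own z axis and vertical below 0.1 rad and contact force between small_box and the fingers below 0.1 N and linear speed of small_box below 0.03 m/s), for 0.2 s.
3. the amplifier lies released on the riser (horizontal distance between amplifier and riser below 0.015 m and z of amplifier in the frame of riser between 0.016 and 0.024 m and angle between amplifier's own z axis and vertical below 0.1 rad and angle between the x axis of amplifier and the x axis of riser, either way round below 0.2 rad and contact force between amplifier and the fingers below 0.1 N and linear speed of amplifier below 0.03 m/s), for 0.2 s.
4. the long carton lies released on the floor of the red crate (z of long_carton in the frame of crate between 0.002 and 0.01 m and horizontal distance between long_carton and crate below 0.06 m and angle between long_carton's own z axis and vertical below 0.1 rad and contact force between long_carton and the fingers below 0.1 N and linear speed of long_carton below 0.03 m/s), for 0.2 s.
At the end, for the whole second after the job is handed in: Gauge upright in the ring (centres within 13 mm), amplifier flat on the riser and small box flat on the amplifier (each within 15 mm and 0.2 rad), carton flat on the crate floor; all released, at rest. On the way the box lay within 25 mm of the mat's centre (all of step 1 and all of step 3 and all of step 4 and horizontal distance between small_box and amplifier below 0.015 m and z of small_box in the frame of amplifier between 0.032 and 0.04 m and angle between small_box's own z axis and vertical below 0.1 rad and angle between the x axis of small_box and the x axis of amplifier, either way round below 0.2 rad and contact force between small_box and the fingers below 0.1 N and linear speed of small_box below 0.03 m/s); the robot touches nothing.
It fails at once if the gauge is tipped over (angle between gauge's own z axis and vertical above 0.5 rad).
It fails at once if the driving lamp is moved by more than 15 mm (distance of lamp from where it was at the start of the episode above 0.015 m).
It fails at once if the glass jar is moved by more than 15 mm (distance of jar from where it was at the start of the episode above 0.015 m).
It also fails if it takes over 139 s, if anything falls off the work surface, if the arm or the gripper's body presses on something with over 40 N, if the wrist force passes 120 N, or if a joint passes its speed limit or range.

## Working session

There is one attempt and no reset: what is moved stays moved. The work goes in short steps, Python scripts to look and compute and a tool call to move; the robot and the scene stay as the last step left them, time stands still between calls to the robot, and variables do not carry over. Pictures are saved under pics/ and viewed, and the job is handed in when it is done.

Besides the shell and the picture viewer there is one more tool, called after "Call:" by a JSON object that holds its "name" and its "arguments", one argument or row to a line. step_arm: Moves the arm, as the interface text tells. Its arguments: {"type":"object","properties":{"moves":{"type":"array","items":{"type":"array","items":{"type":"array","items":{"type":"number"}}}},"grip_force":{"type":"number"}},"required":["moves"]}

```bash
mkdir -p pics; ls; python3 - <<'E'
from cell import *
import cv2
print(sense())
for n in("scene","top","wrist"):
    m=camera_model(n); print(n,m)
    cv2.imwrite(f"pics/{n}0.png",get_image(n))
E
```

```text
pics
{'time': 0.0, 'q': array([-1.20242172e+00,  1.31172832e-01,  1.48924907e+00, -8.52652831e-06,
        1.52300620e+00, -8.54102637e-02]), 'dq': array([-4.16014596e-05, -2.52634263e-04, -1.27632700e-03,  7.13098541e-06,
        1.53297188e-04, -5.90634772e-04]), 'tau': array([-2.16374312e-03, -5.59837747e+01, -4.91763496e+01,  7.65139866e-02,
        3.55193589e-02, -1.40059910e-04]), 'tcp_pos': array([ 0.26283071, -0.53874445,  0.21759708]), 'tcp_rot': array([ 9.74369691e-01,  2.24950802e-01, -1.33624645e-04, -9.07954755e-04]), 'ft_force': array([ 0.22274202, -0.57305649, -0.6688841 ]), 'torque': array([0.05383356, 0.03861453, 0.01364647]), 'opening': 0.9986356026415982}
scene {'intrinsics': array([[613.61346928,   0.        , 314.99244284],
       [  0.        , 613.61346928, 228.65103613],
       [  0.        ,   0.        ,   1.        ]]), 'world_to_cam': array([[ 0.20149665,  0.97946374, -0.00706319, -0.13913879],
       [-0.67454921,  0.14399054,  0.72405116,  0.30003603],
       [ 0.71019889, -0.14112942,  0.6897101 , -1.86627807],
       [ 0.        ,  0.        ,  0.    
[... 195 characters left out ...]
 'world_to_cam': array([[-0.01649384, -0.99981192,  0.01020165,  0.04589064],
       [ 0.98308303, -0.01435472,  0.18259711, -0.54772667],
       [-0.18241633,  0.01304079,  0.98313489, -1.17134984],
       [ 0.        ,  0.        ,  0.        ,  1.        ]])}
wrist {'intrinsics': array([[336.35030728,   0.        , 319.22662132],
       [  0.        , 336.35030728, 229.52369228],
       [  0.        ,   0.        ,   1.        ]]), 'world_to_cam': array([[ 0.43758825, -0.89917459, -0.00125917, -0.60014129],
       [ 0.86028412,  0.41906856, -0.29033217,  0.0350207 ],
       [ 0.26158699,  0.1259627 ,  0.9569251 , -0.39128453],
       [ 0.        ,  0.        ,  0.        ,  1.        ]])}
```

View pics/scene0.png

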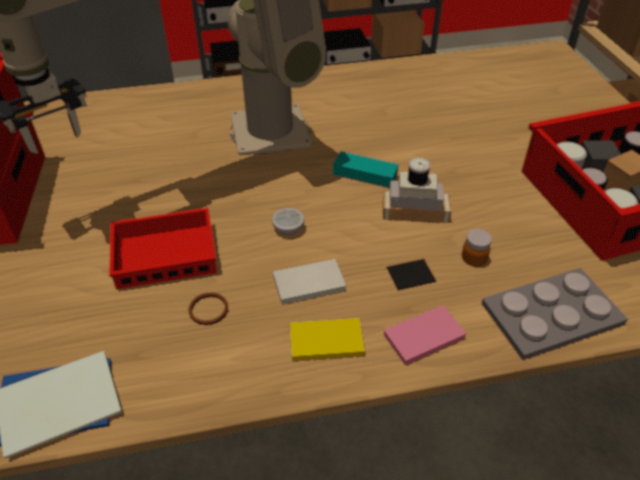

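View pics/top0.png

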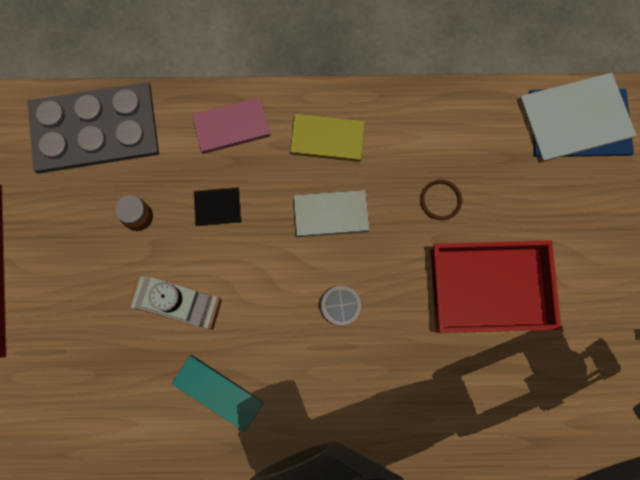

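View pics/wrist0.png

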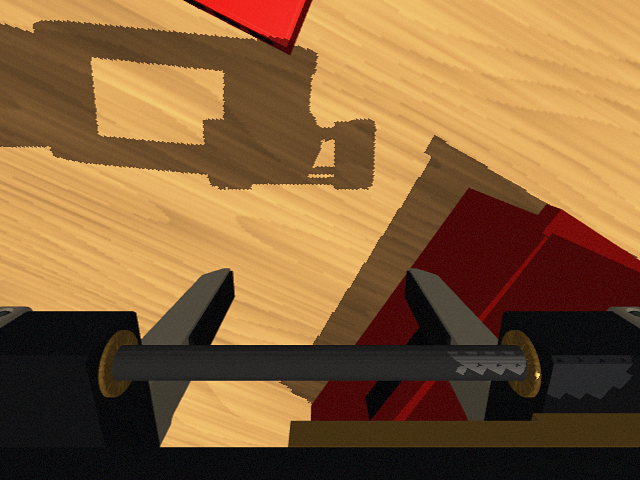

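The top view shows the gauge at about (164,296) on the stack, with the carton's end at (140,290). The mat is at (217,206), the white riser at (331,213), the ring at (441,200) and the crate at (496,287). The lamp (341,306), the jar (131,210) and the turquoise decoy (217,393) have to stay put. Next I'll measure these positions.

```bash
cat > h.py <<'E'
import numpy as np,cv2
from cell import *
def ray(m,p):
    K=m["intrinsics"];T=m["world_to_cam"]
    d=np.linalg.inv(K)@np.array([p[0],p[1],1.]);d=np.array([d[0],-d[1],-d[2]])
    R=T[:3,:3];return -R.T@T[:3,3],R.T@d
def plane(m,p,z):
    o,d=ray(m,p);return o+d*(z-o[2])/d[2]
def proj(m,X):
    T=m["world_to_cam"];c=T[:3,:3]@np.asarray(X)+T[:3,3];K=m["intrinsics"]
    return np.array([K[0,0]*c[0]/-c[2]+K[0,2],K[1,1]*-c[1]/-c[2]+K[1,2]])
def blob(mask,pt):
    n,l=cv2.connectedComponents(mask.astype(np.uint8)); 
    k=l[pt[1],pt[0]]; assert k,pt
    c,_=cv2.findContours((l==k).astype(np.uint8),cv2.RETR_EXTERNAL,cv2.CHAIN_APPROX_NONE)
    return max(c,key=cv2.contourArea)
def rect(m,c,z):
    P=np.array([plane(m,p,z)[:2] for p in c[:,0]],np.float32)
    (cx,cy),(w,h),a=cv2.minAreaRect(P)
    if w<h: w,h,a=h,w,a+90
    a=(a+90)%180-90
    return round(cx,4),round(cy,4),round(w,4),round(h,4),round(a,1)
E
python3 - <<'E'
from h import *
im=cv2.imread("pics/top0.png");m=camera_model("top")
hsv=cv2.cvtColor(im,cv2.COLOR_BGR2HSV)
for p in [(217,206),(331,213),(441,182),(496,287),(436,290),(341,306),(320,306),(148,289),(208,308),(164,296),(142,289),(186,301),(120,210)]:print(p,hsv[p[1],p[0]])
H,S,V=hsv[...,0],hsv[...,1],hsv[...,2]
print("mat",rect(m,blob(V<30,(217,206)),.003))
print("riser",rect(m,blob((S<70)&(V>120),(331,213)),.02))
c=blob(((H<8)|(H>172))&(S>180)&(V>60),(436,290));print("crate",rect(m,c,.055))
crop=cv2.resize(im[250:350,110:250],None,fx=5,fy=5,interpolation=cv2.INTER_CUBIC);cv2.imwrite("pics/stk.png",crop)
crop=cv2.resize(im[170:230,410:470],None,fx=8,fy=8,interpolation=cv2.INTER_CUBIC);cv2.imwrite("pics/ring.png",crop)
E
```

```text
(217, 206) [15 64 16]
(331, 213) [ 39  29 142]
(441, 182) [ 11 172  55]
(496, 287) [  1 191 131]
(436, 290) [  1 199  55]
(341, 306) [  7  18 125]
(320, 306) [16 99 59]
(148, 289) [ 41  29 142]
(208, 308) [ 16  73 105]
(164, 296) [43 21 85]
(142, 289) [ 12  33 116]
(186, 301) [ 38  32 142]
(120, 210) [ 12  34 114]
mat (0.6525, 0.2359, 0.0913, 0.0721, -86.2)
riser (0.6329, -0.0032, 0.1487, 0.0849, -86.3)Traceback (most recent call last):
  File "<stdin>", line 8, in <module>
  File "h.py", line 14, in blob
    k=l[pt[1],pt[0]]; assert k,pt
                             ^
AssertionError: (436, 290)
```

```bash

python3 - <<'E'
from h import *
im=cv2.imread("pics/top0.png");m=camera_model("top")
hsv=cv2.cvtColor(im,cv2.COLOR_BGR2HSV)
H,S,V=hsv[...,0],hsv[...,1],hsv[...,2]
c=blob(((H<6)|(H>172))&(S>150)&(V>40),(496,287));print("crate",rect(m,c,.055),cv2.boundingRect(c))
print("crate corners",[plane(m,p,.055)[:2].round(4) for p in ((433,243),(552,241),(558,328),(439,331))])
r=(V<85);k=blob(r,(441,182));print(cv2.boundingRect(k));P=np.array([plane(m,p,.005)[:2] for p in k[:,0]],np.float32);print("ring",cv2.fitEllipse(P))
print("table",hsv[200,400],hsv[200,441])
crop=cv2.resize(im[250:350,110:250],None,fx=5,fy=5,interpolation=cv2.INTER_CUBIC);cv2.imwrite("pics/stk.png",crop)
crop=cv2.resize(im[170:230,410:470],None,fx=8,fy=8,interpolation=cv2.INTER_CUBIC);cv2.imwrite("pics/ring.png",crop)
s=cv2.imread("pics/scene0.png");cv2.imwrite("pics/stks.png",cv2.resize(s[145:235,370:470],None,fx=7,fy=6.5,interpolation=cv2.INTER_CUBIC))
E
```

```text
crate (0.4698, -0.3226, 0.2432, 0.1776, -89.7) (432, 241, 129, 92)
crate corners [array([ 0.5575, -0.2041]), array([ 0.5581, -0.4435]), array([ 0.3848, -0.4399]), array([ 0.3827, -0.2066])]
(420, 180, 42, 41)
ring ((0.6602643728256226, -0.235321506857872), (0.08636727929115295, 0.08857324719429016), 34.88617706298828)
table [ 16 131 119] [ 16 130 114]
```

View pics/stk.png

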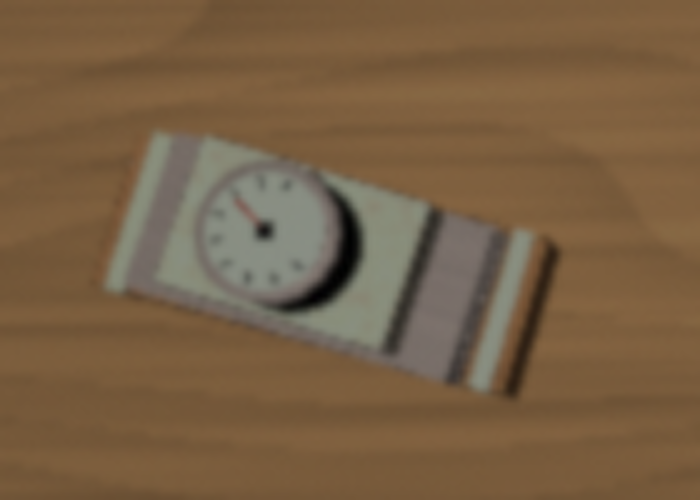

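View pics/ring.png

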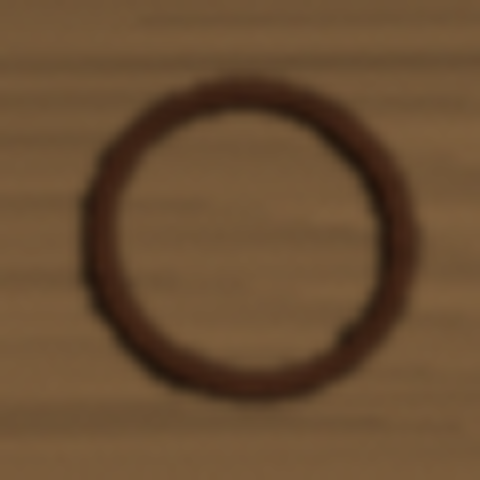

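View pics/stks.png

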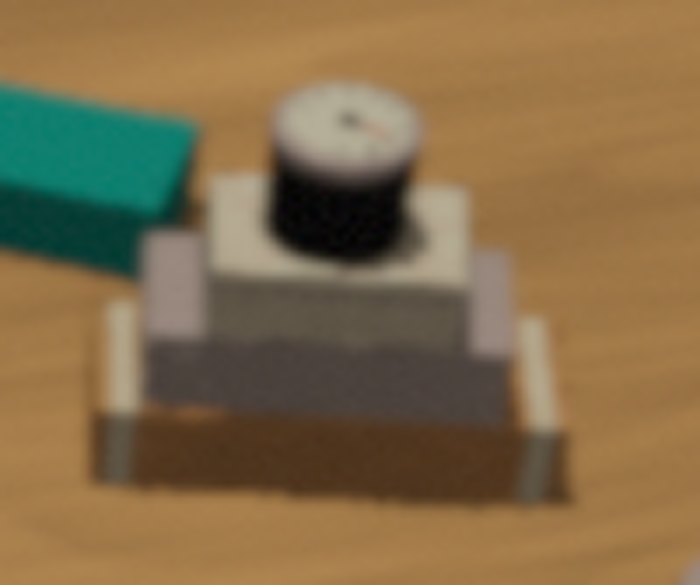

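```bash

cat >> h.py <<'E'
from scipy.spatial.transform import Rotation as Ro
def go(x,y,z,yaw):
    s=sense();R=Ro.from_quat(s["tcp_rot"]);a=np.radians(yaw)
    T=Ro.from_matrix(np.array([[np.cos(a),np.sin(a),0],[np.sin(a),-np.cos(a),0],[0,0,-1]]))
    d=R.inv().apply(np.array([x,y,z])-s["tcp_pos"])*100
    r=(R.inv()*T).as_rotvec()
    print("go",(x,y,z,yaw),"->",d.round(2).tolist(),r.round(3).tolist(),"t=%.2f"%s["time"])
E
python3 - <<'E'
from h import *
m=camera_model("top")
f=lambda u,v:((u+.5)/5-.5+110,(v+.5)/5-.5+250)
g=plane(m,f(267,233),.16);print("gauge",g)
def q(pts,z):
    P=np.array([plane(m,f(*p),z)[:2] for p in pts]);d=P[1]-P[0];print(P.mean(0),np.linalg.norm(d),np.linalg.norm(P[2]-P[1]),np.degrees(np.arctan2(-d[1],-d[0])))
q([(205,137),(437,205),(387,352),(155,280)],.11)
# carton top z .04 and amp top .076
q([(155,130),(540,230),(500,392),(105,290)],.04)
q([(178,133),(505,232),(452,384),(125,290)],.076)
for p in ((341,306),(130,209)):print(plane(m,p,.05))
go(g[0],g[1],.22,74);go(g[0],g[1],.126,74)
E
```

```text
gauge [0.44726288 0.30722411 0.16      ]
[0.44887945 0.30797603] 0.09159522785846008 0.05733841008606346 72.83830132581454
[0.44956669 0.31206276] 0.15963184291870922 0.06543866550870708 74.59252633831684
[0.44621397 0.30817786] 0.1332189241515421 0.06108027744277794 72.34191711747219
[ 0.43480208 -0.01711605  0.05      ]
[0.63725859 0.40424861 0.05      ]
go (np.float64(0.4472628800258774), np.float64(0.30722410786214505), 0.22, 74) -> [53.66, -67.96, -0.12] [-0.001, -0.001, -0.838] t=0.15
go (np.float64(0.4472628800258774), np.float64(0.30722410786214505), 0.126, 74) -> [53.66, -67.95, 9.28] [-0.001, -0.001, -0.838] t=0.15
```

```bash
python3 - <<'E'
from h import *
go(.5,-.1,.26,50);go(.44,.307,.26,74)
E
```

```text
go (0.5, -0.1, 0.26, 50) -> [40.55, -29.06, -4.17] [-0.001, -0.0, -0.419] t=0.15
go (0.44, 0.307, 0.26, 74) -> [53.0, -68.27, -4.12] [-0.001, -0.001, -0.838] t=0.15
```

Call:
{"name": "step_arm", "arguments": {
  "moves": [
    [[1, 40.5, -29, -4.2, 0, 0, -0.42], [1, 40.5, -29, -4.2, 0, 0, -0.42], [1, 40.5, -29, -4.2, 0, 0, -0.42], [1, 40.5, -29, -4.2, 0, 0, -0.42], [1, 40.5, -29, -4.2, 0, 0, -0.42], [1, 40.5, -29, -4.2, 0, 0, -0.42], [1, 40.5, -29, -4.2, 0, 0, -0.42], [1, 40.5, -29, -4.2, 0, 0, -0.42], [1, 53, -68.3, -4.2, 0, 0, -0.84], [1, 53, -68.3, -4.2, 0, 0, -0.84], [1, 53, -68.3, -4.2, 0, 0, -0.84], [1, 53, -68.3, -4.2, 0, 0, -0.84], [1, 53, -68.3, -4.2, 0, 0, -0.84], [1, 53, -68.3, -4.2, 0, 0, -0.84], [1, 53, -68.3, -4.2, 0, 0, -0.84], [1, 53, -68.3, -4.2, 0, 0, -0.84], [1, 53, -68.3, -4.2, 0, 0, -0.84], [1, 53, -68.3, -4.2, 0, 0, -0.84], [1, 53, -68.3, -4.2, 0, 0, -0.84], [1, 53, -68.3, -4.2, 0, 0, -0.84]]
  ]
}}

```text
time: 2.65
tcp_pos: [0.4401, 0.3067, 0.261]
tcp_rot: [0.798, 0.602, 0.0, -0.001]
ft_force: [0.0, 0.1, -0.3]
opening: 0.999
```

```bash
python3 - <<'E'
from h import *
cv2.imwrite("pics/w1.png",get_image("wrist"));cv2.imwrite("pics/top1.png",get_image("top"))
m=camera_model("wrist");print(m["world_to_cam"].round(4).tolist());print(proj(m,[.4473,.3072,.16]))
go(.4473,.3072,.126,74)
E
```

```text
[[0.9615, -0.2749, -0.0014, -0.3378], [0.2628, 0.9205, -0.2891, -0.3503], [0.0808, 0.2776, 0.9573, -0.5526], [0.0, 0.0, 0.0, 1.0]]
[328.35548991 225.0057934 ]
go (0.4473, 0.3072, 0.126, 74) -> [0.21, 0.7, 13.49] [-0.001, -0.001, 0.002] t=2.75
```

View pics/w1.png

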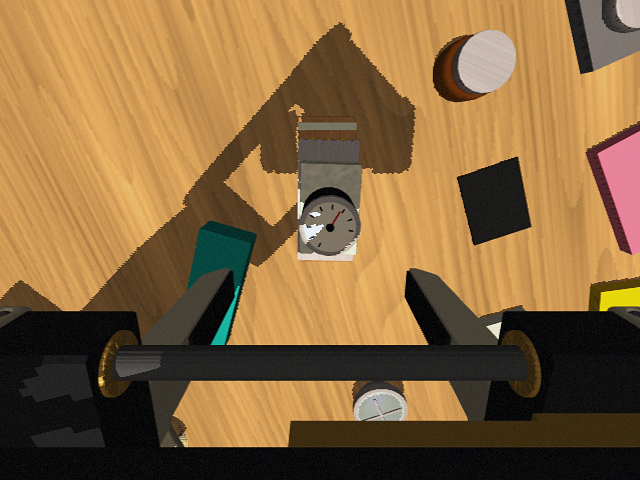

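View pics/top1.png

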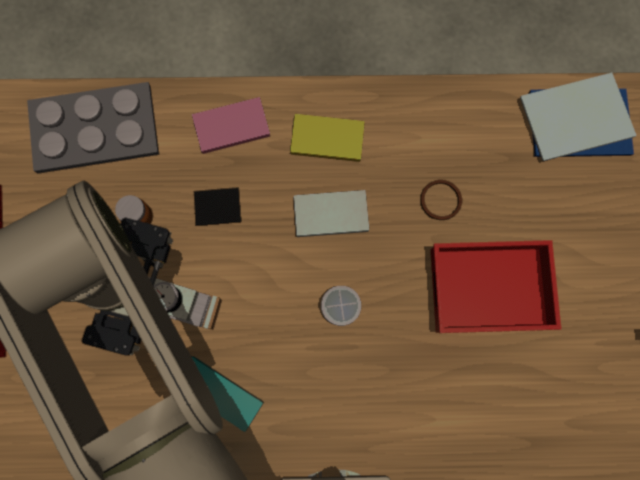

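The wrist view puts the dial hub at (329,227); I predicted (328,225), so the two views agree. I'm descending to grip the gauge.

Call:
{"name": "step_arm", "arguments": {
  "moves": [
    [[1, 0.2, 0.7, 6, 0, 0, 0], [1, 0.2, 0.7, 10, 0, 0, 0], [1, 0.2, 0.7, 13.5, 0, 0, 0], [1, 0.2, 0.7, 13.5, 0, 0, 0], [1, 0.2, 0.7, 13.5, 0, 0, 0], [-1, 0.2, 0.7, 13.5, 0, 0, 0], [-1, 0.2, 0.7, 13.5, 0, 0, 0], [-1, 0.2, 0.7, 13.5, 0, 0, 0], [-1, 0.2, 0.7, 13.5, 0, 0, 0], [-1, 0.2, 0.7, 13.5, 0, 0, 0], [-1, 0.2, 0.7, 13.5, 0, 0, 0], [-1, 0.2, 0.7, 13.5, 0, 0, 0], [-1, 0.2, 0.7, 13.5, 0, 0, 0], [-1, 0.2, 0.7, 12, 0, 0, 0], [-1, 0.2, 0.7, 9, 0, 0, 0], [-1, 0.2, 0.7, 5, 0, 0, 0], [-1, 0.2, 0.7, 3, 0, 0, 0], [-1, 0.2, 0.7, 3, 0, 0, 0]]
  ],
  "grip_force": 25
}}

```text
time: 5.0
tcp_pos: [0.4482, 0.3076, 0.2328]
tcp_rot: [0.798, 0.602, 0.002, -0.0]
ft_force: [0.3, 0.6, -1.4]
opening: 0.556
```

```bash
python3 - <<'E'
from h import *
cv2.imwrite("pics/w2.png",get_image("wrist"))
go(.57,.0,.23,85);go(.6603,-.2353,.23,90);go(.6603,-.2353,.017,90)
E
```

```text
go (0.57, 0.0, 0.23, 85) -> [-26.17, 20.21, 0.03] [-0.0, -0.002, -0.19] t=5.05
go (0.6603, -0.2353, 0.23, 90) -> [-46.33, 35.34, -0.01] [-0.0, -0.002, -0.278] t=5.05
go (0.6603, -0.2353, 0.017, 90) -> [-46.36, 35.35, 21.29] [-0.0, -0.002, -0.278] t=5.05
```

View pics/w2.png

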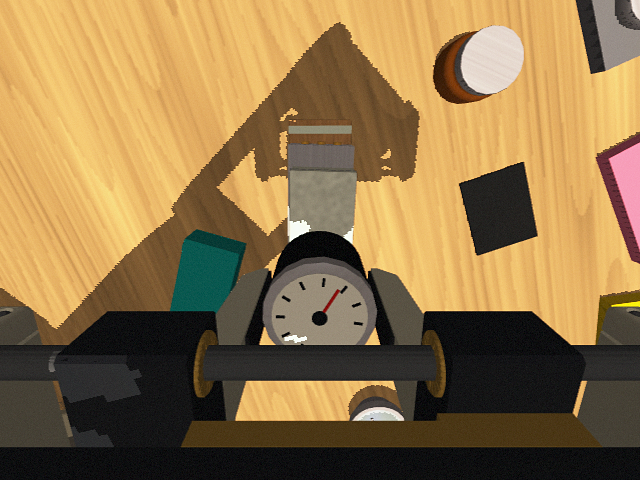

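The gauge is held, with its hub at (320,318). Next I'll work out its offset in the hand.

```bash
python3 - <<'E'
from h import *
m=camera_model("wrist");t=sense()["tcp_pos"];print(t,plane(m,(319.8,318),t[2]+.034))
E
```

```text
[0.44738995 0.307102   0.2308558 ] [0.44661279 0.30506741 0.2648558 ]
```

Call:
{"name": "step_arm", "arguments": {
  "moves": [
    [[-1, -26.2, 20.2, 0, 0, 0, -0.19], [-1, -26.2, 20.2, 0, 0, 0, -0.19], [-1, -26.2, 20.2, 0, 0, 0, -0.19], [-1, -26.2, 20.2, 0, 0, 0, -0.19], [-1, -26.2, 20.2, 0, 0, 0, -0.19], [-1, -26.2, 20.2, 0, 0, 0, -0.19], [-1, -46.3, 35.3, 0, 0, 0, -0.28], [-1, -46.3, 35.3, 0, 0, 0, -0.28], [-1, -46.3, 35.3, 0, 0, 0, -0.28], [-1, -46.3, 35.3, 0, 0, 0, -0.28], [-1, -46.3, 35.3, 0, 0, 0, -0.28], [-1, -46.3, 35.3, 0, 0, 0, -0.28], [-1, -46.3, 35.3, 0, 0, 0, -0.28], [-1, -46.3, 35.3, 6, 0, 0, -0.28], [-1, -46.3, 35.3, 10, 0, 0, -0.28], [-1, -46.3, 35.3, 13, 0, 0, -0.28], [-1, -46.3, 35.3, 15, 0, 0, -0.28], [-1, -46.3, 35.3, 15, 0, 0, -0.28]]
  ]
}}

```text
time: 7.3
tcp_pos: [0.659, -0.2333, 0.0786]
tcp_rot: [0.706, 0.708, 0.0, -0.002]
ft_force: [0.0, -0.8, -1.5]
opening: 0.556
```

```bash
python3 - <<'E'
from h import *
go(.6603,-.2353,.0165,90)
cv2.imwrite("pics/w3.png",get_image("wrist"))
E
```

```text
go (0.6603, -0.2353, 0.0165, 90) -> [-0.22, 0.14, 6.21] [-0.002, -0.003, 0.003] t=7.30
```

View pics/w3.png

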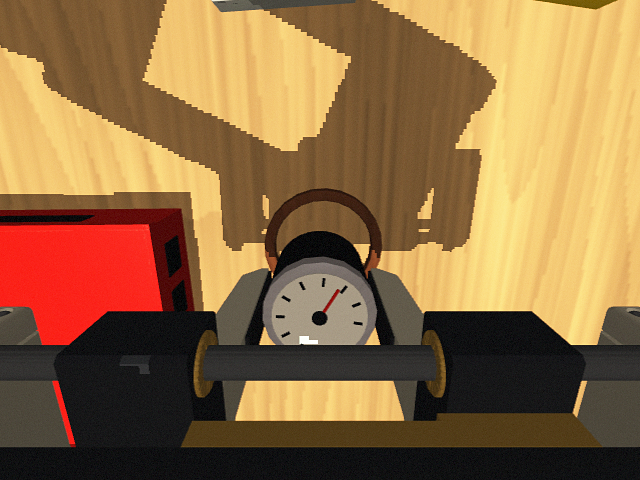

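```bash
python3 - <<'E'
from h import *
m=camera_model("wrist")
for p in((323,188.5),(323,201),(265,243),(382,243)):print(plane(m,p,.01))
E
```

```text
[ 0.66166821 -0.19585993  0.01      ]
[ 0.66171829 -0.20488466  0.01      ]
[ 0.61873737 -0.23681882  0.01      ]
[ 0.70578255 -0.23659161  0.01      ]
```

Call:
{"name": "step_arm", "arguments": {
  "moves": [
    [[-1, -0.4, 0.2, 2, 0, 0, 0], [-1, -0.4, 0.2, 4, 0, 0, 0], [-1, -0.4, 0.2, 5.2, 0, 0, 0], [-1, -0.4, 0.2, 5.6, 0, 0, 0], [-1, -0.4, 0.2, 5.9, 0, 0, 0], [-1, -0.4, 0.2, 6.1, 0, 0, 0], [-1, -0.4, 0.2, 6.1, 0, 0, 0]]
  ]
}}

```text
time: 8.22
tcp_pos: [0.6624, -0.238, 0.0199]
tcp_rot: [0.706, 0.708, 0.001, -0.0]
ft_force: [-0.0, -0.6, -1.7]
opening: 0.553
```

```bash
python3 - <<'E'
from h import *
s=sense();print(s["tcp_pos"],s["ft_force"])
cv2.imwrite("pics/w4.png",get_image("wrist"))
E
```

```text
[ 0.66237636 -0.23801802  0.01986937] [-0.02449561 -0.64465073 -1.65730872]
```

View pics/w4.png

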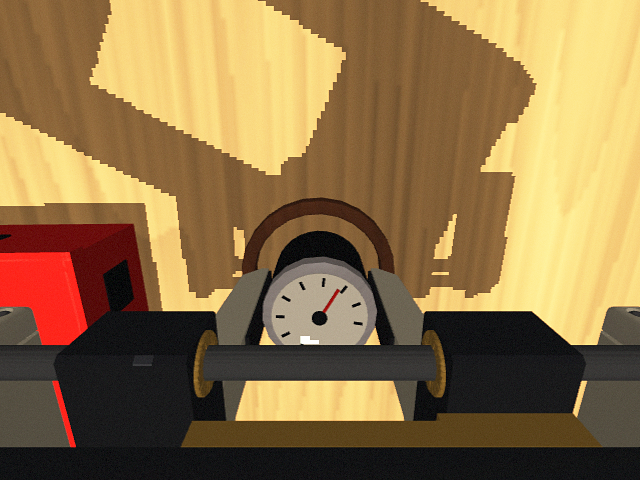

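The gauge is centred over the ring. I'm lowering the last few millimetres.

Call:
{"name": "step_arm", "arguments": {
  "moves": [
    [[-1, 0, -0.05, 0.2, 0, 0, 0], [-1, 0, -0.05, 0.35, 0, 0, 0], [-1, 0, -0.05, 0.35, 0, 0, 0], [-1, 0, -0.05, 0.35, 0, 0, 0]]
  ]
}}

```text
time: 8.78
tcp_pos: [0.6619, -0.238, 0.0164]
tcp_rot: [0.706, 0.708, 0.001, -0.0]
ft_force: [0.1, 0.2, -1.1]
opening: 0.554
```

Call:
{"name": "step_arm", "arguments": {
  "moves": [
    [[-1, 0, 0, 0.1, 0, 0, 0], [-1, 0, 0, 0.1, 0, 0, 0], [-1, 0, 0, 0.1, 0, 0, 0]]
  ]
}}

```text
time: 9.15
tcp_pos: [0.6621, -0.2381, 0.0162]
tcp_rot: [0.706, 0.708, 0.001, -0.0]
ft_force: [-3.1, 1.9, 5.3]
opening: 0.556
```

Contact: the vertical force has risen to 5 N. I'm opening partway and lifting off.

Call:
{"name": "step_arm", "arguments": {
  "moves": [
    [[0.4, 0, 0, 0, 0, 0, 0], [0.4, 0, 0, 0, 0, 0, 0], [0.4, 0, 0, 0, 0, 0, 0], [0.4, 0, 0, 0, 0, 0, 0], [0.4, 0, 0, -3, 0, 0, 0], [0.6, 0, 0, -8, 0, 0, 0], [1, 0, 0, -14, 0, 0, 0], [1, 0, 0, -20, 0, 0, 0], [1, 0, 0, -20, 0, 0, 0], [1, 0, 0, -20, 0, 0, 0]]
  ]
}}

```text
time: 10.4
tcp_pos: [0.6619, -0.2383, 0.2161]
tcp_rot: [0.706, 0.708, 0.001, 0.0]
ft_force: [-0.0, 0.1, -1.2]
opening: 0.999
```

```bash
python3 - <<'E'
from h import *
im=get_image("top");cv2.imwrite("pics/t5.png",im);cv2.imwrite("pics/s5.png",get_image("scene"))
m=camera_model("top");print(proj(m,[.662,-.238,.05]),sense()["ft_force"])
go(.53,.0,.23,82);go(.4489,.308,.23,73);go(.4489,.308,.082,73)
o=np.hstack([cv2.resize(im[160:240,400:480],(400,400),interpolation=2),cv2.resize(im[250:350,120:220],(400,400),interpolation=2)]);cv2.imwrite("pics/t5z.png",o)
E
```

```text
[446.37302257 192.98245095] [ 0.85768124 -0.51029287  0.01124391]
go (0.53, 0.0, 0.23, 82) -> [23.83, -13.01, -1.54] [-0.003, -0.003, 0.143] t=10.50
go (0.4489, 0.308, 0.23, 73) -> [54.66, -21.02, -1.44] [-0.003, -0.002, 0.3] t=10.50
go (0.4489, 0.308, 0.082, 73) -> [54.62, -20.98, 13.36] [-0.003, -0.002, 0.3] t=10.50
```

View pics/t5z.png

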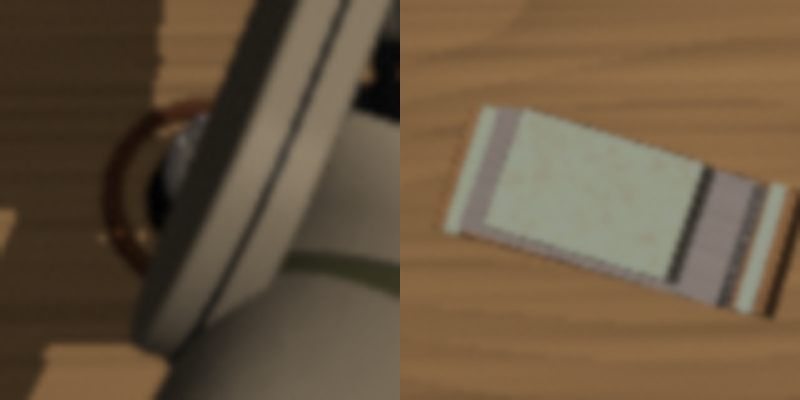

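View pics/s5.png

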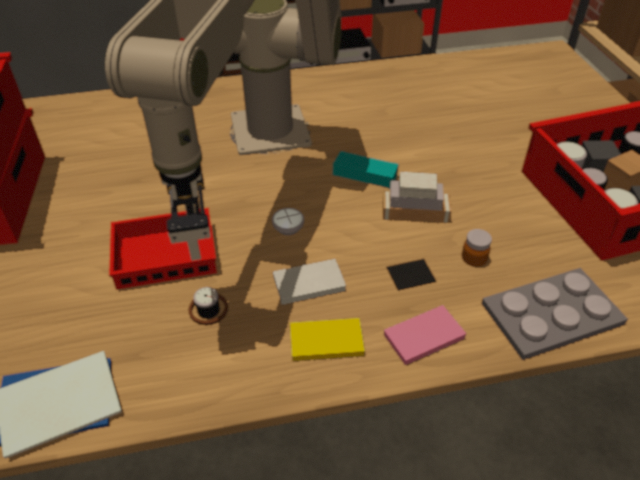

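The gauge is standing inside the ring at (206,301) in the scene view. I'm going back to the stack for the box.

Call:
{"name": "step_arm", "arguments": {
  "moves": [
    [[1, 23.8, -13, -3, 0, 0, 0.14], [1, 23.8, -13, -3, 0, 0, 0.14], [1, 23.8, -13, -3, 0, 0, 0.14], [1, 23.8, -13, -3, 0, 0, 0.14], [1, 23.8, -13, -3, 0, 0, 0.14], [1, 54.6, -21, -3, 0, 0, 0.3], [1, 54.6, -21, -3, 0, 0, 0.3], [1, 54.6, -21, -3, 0, 0, 0.3], [1, 54.6, -21, -3, 0, 0, 0.3], [1, 54.6, -21, -3, 0, 0, 0.3], [1, 54.6, -21, -3, 0, 0, 0.3], [1, 54.6, -21, -3, 0, 0, 0.3], [1, 54.6, -21, -3, 0, 0, 0.3], [1, 54.6, -21, -3, 0, 0, 0.3]]
  ]
}}

```text
time: 12.25
tcp_pos: [0.4499, 0.3059, 0.2455]
tcp_rot: [0.805, 0.594, -0.0, -0.002]
ft_force: [0.2, -0.6, -0.4]
opening: 0.997
```

```bash
python3 - <<'E'
from h import *
cv2.imwrite("pics/w6.png",get_image("wrist"));cv2.imwrite("pics/t6.png",get_image("top"))
m=camera_model("top")
f=lambda u,v:((u-400+.5)/4-.5+120,(v+.5)/4-.5+250)
P=np.array([plane(m,f(*p),.11)[:2] for p in((525,108),(705,163),(665,280),(485,225))]);d=P[0]-P[1]
print(P.mean(0),np.degrees(np.arctan2(d[1],d[0])))
a=np.radians(73);ux=np.array([np.cos(a),np.sin(a)]);uy=np.array([np.sin(a),-np.cos(a)])
mw=camera_model("wrist")
for i,j in((1,1),(1,-1),(-1,-1),(-1,1)):
  print(proj(mw,[*(np.array([.4489,.308])+i*.045*ux+j*.029*uy),.11]).round(1))
E
```

```text
[0.44922089 0.3087733 ] 72.1923694187238
[351.4 166.4]
[286.1 166.6]
[289.  260.9]
[349.1 260.8]
```

View pics/w6.png

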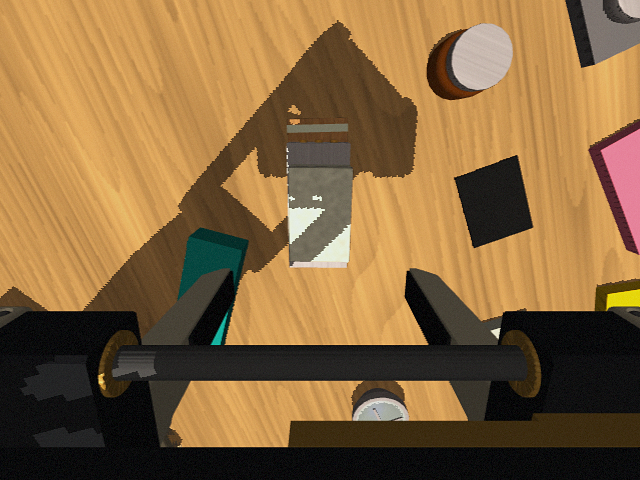

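View pics/t6.png

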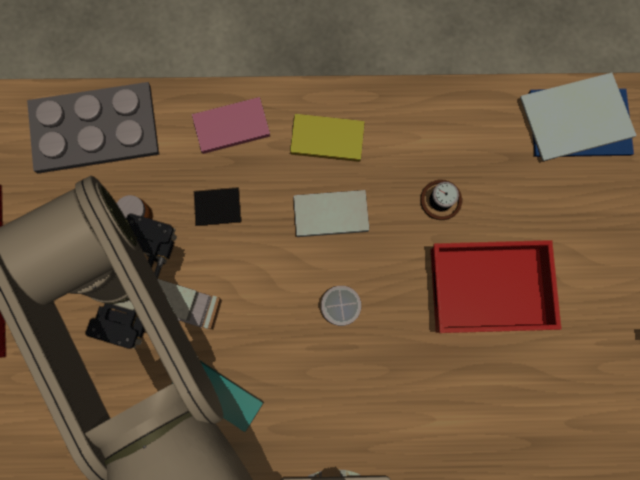

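The box corners sit within 1–2 px of where I predicted, at (352,168) and (349,263). Now to grasp it.

```bash
python3 - <<'E'
from h import *
go(.449,.308,.082,72.8)
im=cv2.imread("pics/t6.png");m=camera_model("top");print(plane(m,(444.5,195),.05))
E
```

```text
go (0.449, 0.308, 0.082, 72.8) -> [0.1, -0.07, 16.37] [-0.003, -0.002, 0.002] t=12.35
[ 0.65779709 -0.23393058  0.05      ]
```

Call:
{"name": "step_arm", "arguments": {
  "moves": [
    [[1, 0.1, 0, 6, 0, 0, 0], [1, 0.1, 0, 12, 0, 0, 0], [1, 0.1, 0, 15, 0, 0, 0], [1, 0.1, 0, 16.3, 0, 0, 0], [1, 0.1, 0, 16.3, 0, 0, 0], [1, 0.1, 0, 16.3, 0, 0, 0], [-1, 0.1, 0, 16.3, 0, 0, 0], [-1, 0.1, 0, 16.3, 0, 0, 0], [-1, 0.1, 0, 16.3, 0, 0, 0], [-1, 0.1, 0, 16.3, 0, 0, 0], [-1, 0.1, 0, 16.3, 0, 0, 0], [-1, 0.1, 0, 16.3, 0, 0, 0], [-1, 0.1, 0, 16.3, 0, 0, 0], [-1, 0.1, 0, 15.5, 0, 0, 0], [-1, 0.1, 0, 12, 0, 0, 0], [-1, 0.1, 0, 8, 0, 0, 0], [-1, 0.1, 0, 5, 0, 0, 0], [-1, 0.1, 0, 5, 0, 0, 0]]
  ],
  "grip_force": 25
}}

```text
time: 14.6
tcp_pos: [0.4515, 0.3083, 0.1988]
tcp_rot: [0.804, 0.594, 0.003, -0.001]
ft_force: [0.1, 1.0, -2.4]
opening: 0.62
```

```bash
python3 - <<'E'
from h import *
cv2.imwrite("pics/w7.png",get_image("wrist"))
go(.6525,.2359,.16,93.7);go(.6525,.2359,.011,93.7)
E
```

```text
go (0.6525, 0.2359, 0.16, 93.7) -> [-0.93, 21.43, 3.6] [-0.001, -0.004, -0.363] t=14.65
go (0.6525, 0.2359, 0.011, 93.7) -> [-0.98, 21.46, 18.5] [-0.001, -0.004, -0.363] t=14.65
```

View pics/w7.png

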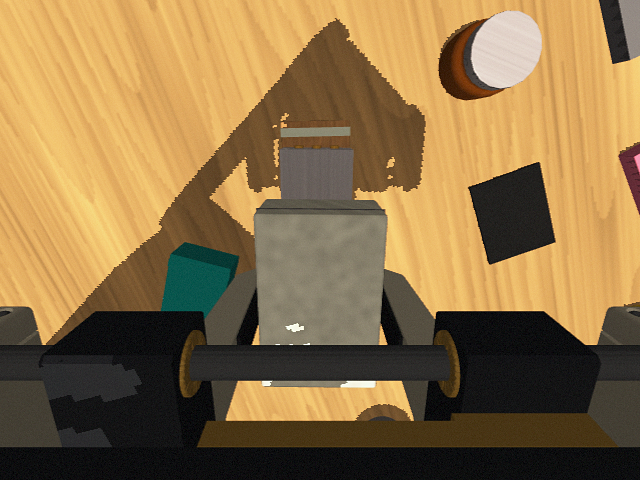

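Call:
{"name": "step_arm", "arguments": {
  "moves": [
    [[-1, -1, 21.4, 2, 0, 0, -0.36], [-1, -1, 21.4, 2, 0, 0, -0.36], [-1, -1, 21.4, 2, 0, 0, -0.36], [-1, -1, 21.4, 2, 0, 0, -0.36], [-1, -1, 21.4, 4, 0, 0, -0.36], [-1, -1, 21.4, 8, 0, 0, -0.36], [-1, -1, 21.4, 12, 0, 0, -0.36], [-1, -1, 21.4, 15, 0, 0, -0.36], [-1, -1, 21.4, 17, 0, 0, -0.36], [-1, -1, 21.4, 18, 0, 0, -0.36], [-1, -1, 21.4, 18, 0, 0, -0.36], [-1, -1, 21.4, 18, 0, 0, -0.36]]
  ]
}}

```text
time: 16.15
tcp_pos: [0.653, 0.2363, 0.0176]
tcp_rot: [0.685, 0.729, 0.002, -0.001]
ft_force: [0.5, 0.4, -2.6]
opening: 0.619
```

```bash
python3 - <<'E'
from h import *
go(.6525,.2359,.011,93.7)
cv2.imwrite("pics/w8.png",get_image("wrist"))
E
```

```text
go (0.6525, 0.2359, 0.011, 93.7) -> [-0.04, -0.06, 0.66] [0.002, -0.004, -0.003] t=16.15
```

View pics/w8.png

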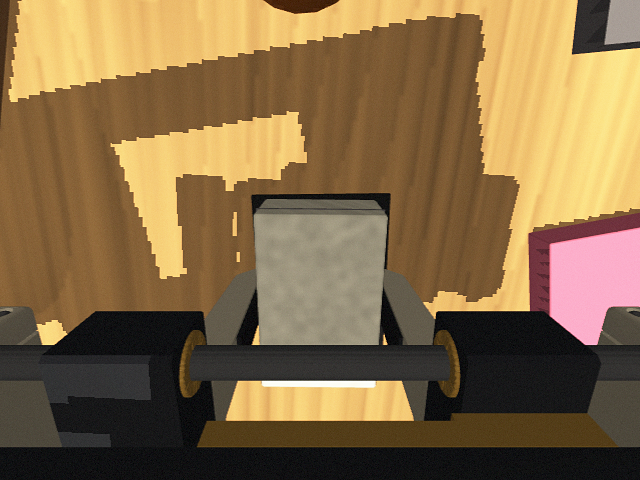

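The mat's edge shows evenly around the box. Lowering slowly.

Call:
{"name": "step_arm", "arguments": {
  "moves": [
    [[-1, 0, 0, 0.3, 0, 0, 0], [-1, 0, 0, 0.6, 0, 0, 0], [-1, 0, 0, 0.6, 0, 0, 0]]
  ]
}}

```text
time: 16.58
tcp_pos: [0.6529, 0.2362, 0.0114]
tcp_rot: [0.685, 0.728, 0.002, -0.001]
ft_force: [0.3, -0.2, -3.1]
opening: 0.624
```

Call:
{"name": "step_arm", "arguments": {
  "moves": [
    [[-1, 0, 0, 0.1, 0, 0, 0], [-1, 0, 0, 0.2, 0, 0, 0], [-1, 0, 0, 0.2, 0, 0, 0]]
  ]
}}

```text
time: 16.95
tcp_pos: [0.653, 0.2362, 0.01]
tcp_rot: [0.685, 0.728, 0.002, -0.001]
ft_force: [-2.9, -0.3, 3.6]
opening: 0.623
```

Contact. Releasing and lifting.

Call:
{"name": "step_arm", "arguments": {
  "moves": [
    [[0.7, 0, 0, 0, 0, 0, 0], [0.7, 0, 0, 0, 0, 0, 0], [0.7, 0, 0, 0, 0, 0, 0], [0.7, 0, 0, 0, 0, 0, 0], [1, 0, 0, -3, 0, 0, 0], [1, 0, 0, -8, 0, 0, 0], [1, 0, 0, -14, 0, 0, 0], [1, 0, 0, -17, 0, 0, 0], [1, 0, 0, -17, 0, 0, 0], [1, 0, 0, -17, 0, 0, 0]]
  ]
}}

```text
time: 18.2
tcp_pos: [0.652, 0.2353, 0.1783]
tcp_rot: [0.685, 0.728, 0.001, -0.001]
ft_force: [-0.6, 0.1, -0.5]
opening: 1.0
```

```bash
python3 - <<'E'
from h import *
im=get_image("top");cv2.imwrite("pics/t9.png",im);cv2.imwrite("pics/w9.png",get_image("wrist"))
cv2.imwrite("pics/t9z.png",np.hstack([cv2.resize(im[170:240,180:260],(400,350),interpolation=2),cv2.resize(im[255:343,120:220],(400,350),interpolation=2)]))
go(.4485,.309,.19,73)
E
```

```text
go (0.4485, 0.309, 0.19, 73) -> [8.62, -19.8, -1.22] [-0.003, -0.003, 0.358] t=18.30
```

View pics/t9z.png

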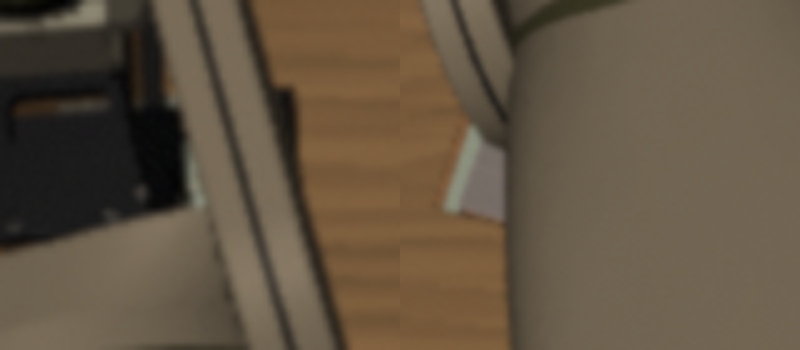

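View pics/w9.png

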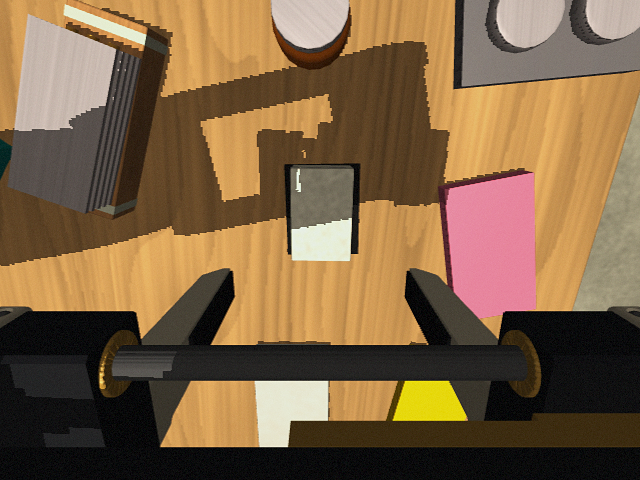

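The box lies on the mat, covering about (288–355, 165–260) in the wrist view. On to the amplifier.

Call:
{"name": "step_arm", "arguments": {
  "moves": [
    [[1, 8.6, -19.8, -6, 0, 0, 0.36], [1, 8.6, -19.8, -6, 0, 0, 0.36], [1, 8.6, -19.8, -6, 0, 0, 0.36], [1, 8.6, -19.8, -6, 0, 0, 0.36], [1, 8.6, -19.8, -6, 0, 0, 0.36], [1, 8.6, -19.8, -6, 0, 0, 0.36], [1, 8.6, -19.8, -6, 0, 0, 0.36]]
  ]
}}

```text
time: 19.18
tcp_pos: [0.4491, 0.3079, 0.2365]
tcp_rot: [0.805, 0.594, -0.001, -0.002]
ft_force: [0.0, -0.1, -1.0]
opening: 0.999
```

```bash
python3 - <<'E'
from h import *
im=get_image("wrist");cv2.imwrite("pics/w10.png",im)
cv2.imwrite("pics/w10z.png",cv2.resize(im[100:300,240:400],None,fx=3,fy=3))
go(.4485,.309,.046,73)
E
```

```text
go (0.4485, 0.309, 0.046, 73) -> [0.07, -0.02, 19.07] [-0.004, -0.001, -0.003] t=19.23
```

View pics/w10z.png

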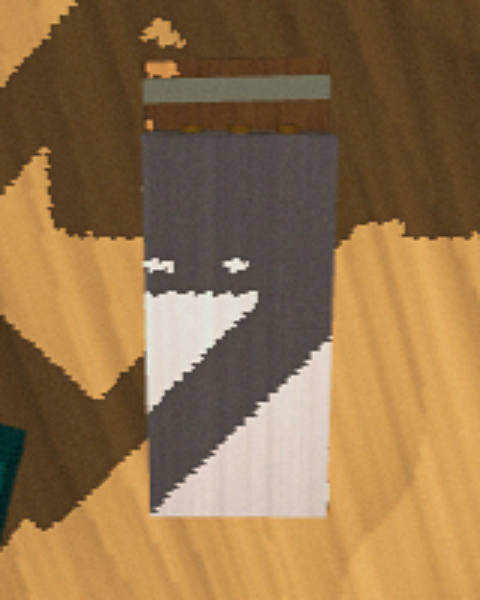

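```bash
python3 - <<'E'
from h import *
m=camera_model("wrist")
P=np.array([plane(m,(240+u/3,100+v/3),.076)[:2] for u,v in((145,133),(337,135),(328,516),(152,514))])
print(P,P.mean(0),np.linalg.norm(P[0]-P[1]),np.linalg.norm(P[1]-P[2]))
d=P[0]-P[3];e=P[1]-P[2];print([np.degrees(np.arctan2(*v[::-1])) for v in(d,e,d+e)])
E
```

```text
[[0.43916999 0.37816895]
 [0.49665503 0.35971491]
 [0.45863229 0.23529766]
 [0.39969355 0.25424138]] [0.44853772 0.30685573] 0.06037450981562063 0.1300975884169628
[np.float64(72.33100885545713), np.float64(73.00650007491755), np.float64(72.66879912558187)]
```

Call:
{"name": "step_arm", "arguments": {
  "moves": [
    [[1, 0, 0, 6, 0, 0, 0], [1, 0, 0, 12, 0, 0, 0], [1, -0.1, 0, 17, 0, 0, 0], [1, -0.1, 0, 19.2, 0, 0, 0], [1, -0.1, 0, 19.2, 0, 0, 0], [1, -0.1, 0, 19.2, 0, 0, 0], [-1, -0.1, 0, 19.2, 0, 0, 0], [-1, -0.1, 0, 19.2, 0, 0, 0], [-1, -0.1, 0, 19.2, 0, 0, 0], [-1, -0.1, 0, 19.2, 0, 0, 0], [-1, -0.1, 0, 19.2, 0, 0, 0], [-1, -0.1, 0, 19.2, 0, 0, 0], [-1, -0.1, 0, 19.2, 0, 0, 0], [-1, -0.1, 0, 18.5, 0, 0, 0], [-1, -0.1, 0, 15, 0, 0, 0], [-1, -0.1, 0, 11, 0, 0, 0], [-1, -0.1, 0, 8, 0, 0, 0], [-1, -0.1, 0, 8, 0, 0, 0]]
  ],
  "grip_force": 45
}}

```text
time: 21.48
tcp_pos: [0.4499, 0.3078, 0.1588]
tcp_rot: [0.805, 0.594, 0.001, -0.002]
ft_force: [0.8, 0.6, -6.8]
opening: 0.663
```

```bash
python3 - <<'E'
from h import *
cv2.imwrite("pics/w11.png",get_image("wrist"));cv2.imwrite("pics/s11.png",get_image("scene")[140:320,230:500])
go(.6329,-.0032,.155,93.7);go(.6329,-.0032,.028,93.7)
E
```

```text
go (0.6329, -0.0032, 0.155, 93.7) -> [-24.13, 26.84, -0.14] [-0.005, -0.001, -0.364] t=21.57
go (0.6329, -0.0032, 0.028, 93.7) -> [-24.13, 26.91, 12.56] [-0.005, -0.001, -0.364] t=21.57
```

View pics/w11.png

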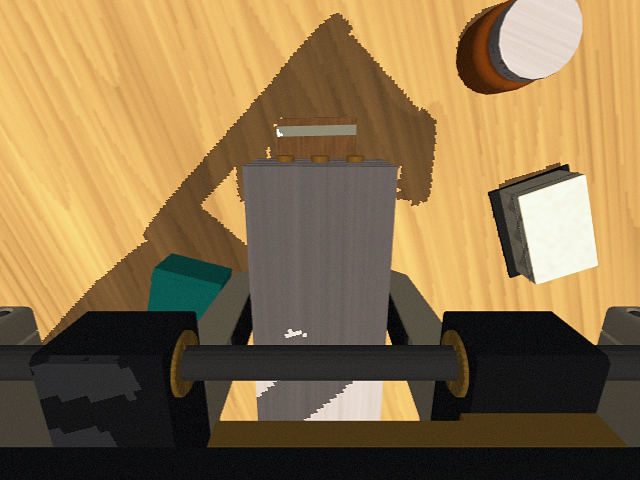

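View pics/s11.png

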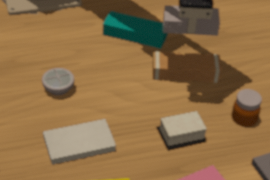

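The amplifier is held and level. The box on the mat is undisturbed, at about (550,225). Moving over the riser.

Call:
{"name": "step_arm", "arguments": {
  "moves": [
    [[-1, -24.1, 26.8, 0, 0, 0, -0.36], [-1, -24.1, 26.8, 0, 0, 0, -0.36], [-1, -24.1, 26.8, 0, 0, 0, -0.36], [-1, -24.1, 26.8, 0, 0, 0, -0.36], [-1, -24.1, 26.8, 0, 0, 0, -0.36], [-1, -24.1, 26.8, 0, 0, 0, -0.36], [-1, -24.1, 26.8, 0, 0, 0, -0.36], [-1, -24.1, 26.8, 4, 0, 0, -0.36], [-1, -24.1, 26.8, 8, 0, 0, -0.36], [-1, -24.1, 26.8, 9, 0, 0, -0.36], [-1, -24.1, 26.8, 9, 0, 0, -0.36]]
  ]
}}

```text
time: 22.95
tcp_pos: [0.6308, -0.0021, 0.0621]
tcp_rot: [0.685, 0.728, -0.002, -0.004]
ft_force: [-0.1, 0.8, -5.4]
opening: 0.665
```

```bash
python3 - <<'E'
from h import *
cv2.imwrite("pics/w12.png",get_image("wrist"))
go(.6329,-.0032,.0265,93.7)
E
```

```text
go (0.6329, -0.0032, 0.0265, 93.7) -> [-0.1, 0.08, 3.75] [-0.005, -0.002, -0.004] t=23.00
```

View pics/w12.png

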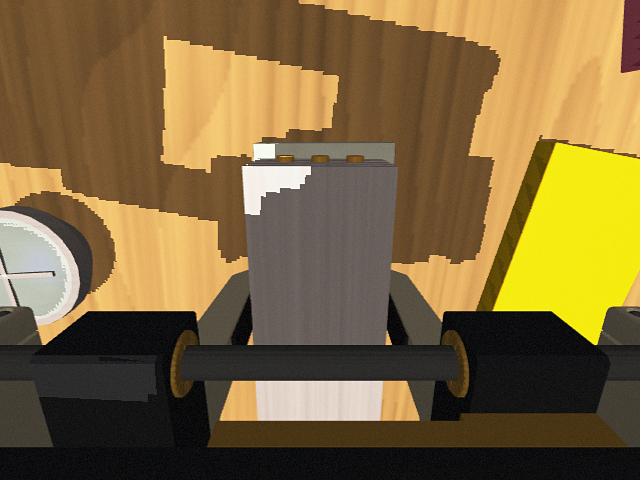

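```bash
python3 - <<'E'
from h import *
m=camera_model("wrist")
a=plane(m,(253,142.5),.02)[:2];b=plane(m,(394,142.5),.02)[:2];d=b-a;print(a,b,np.linalg.norm(d),np.degrees(np.arctan2(d[1],d[0])))
u=np.array([d[1],-d[0]])/np.linalg.norm(d);print("centre",(a+b)/2+u*.075)
a=plane(m,(243,166),.062+.032)[:2];b=plane(m,(398,166),.062+.032)[:2];d=b-a;u=np.array([d[1],-d[0]])/np.linalg.norm(d);print("amp",(a+b)/2+u*.065,np.linalg.norm(d),np.degrees(np.arctan2(d[1],d[0])))
E
```

```text
[0.58664671 0.0659481 ] [0.67189149 0.07106299] 0.08539809705234802 3.4337665248581763
centre [ 0.6337612  -0.00635981]
amp [ 0.63195356 -0.00265128] 0.062059714755192216 3.457629160564489
```

Call:
{"name": "step_arm", "arguments": {
  "moves": [
    [[-1, -0.3, 0.15, 2, 0, 0, 0], [-1, -0.3, 0.15, 3, 0, 0, 0], [-1, -0.3, 0.15, 3.3, 0, 0, 0], [-1, -0.3, 0.15, 3.4, 0, 0, 0]]
  ]
}}

```text
time: 23.5
tcp_pos: [0.6337, -0.0052, 0.0298]
tcp_rot: [0.685, 0.728, -0.001, -0.003]
ft_force: [-0.4, -0.5, -5.8]
opening: 0.664
```

Call:
{"name": "step_arm", "arguments": {
  "moves": [
    [[-1, 0, 0, 0.2, 0, 0, 0], [-1, 0, 0, 0.3, 0, 0, 0], [-1, 0, 0, 0.3, 0, 0, 0]]
  ]
}}

```text
time: 23.88
tcp_pos: [0.6337, -0.0051, 0.0269]
tcp_rot: [0.685, 0.728, -0.001, -0.002]
ft_force: [0.3, -0.2, -6.1]
opening: 0.666
```

Call:
{"name": "step_arm", "arguments": {
  "moves": [
    [[-1, 0, 0, 0.1, 0, 0, 0], [-1, 0, 0, 0.15, 0, 0, 0], [-1, 0, 0, 0.15, 0, 0, 0]]
  ]
}}

```text
time: 24.25
tcp_pos: [0.6336, -0.0051, 0.0253]
tcp_rot: [0.685, 0.728, -0.001, -0.003]
ft_force: [0.2, 0.4, -5.8]
opening: 0.663
```

Call:
{"name": "step_arm", "arguments": {
  "moves": [
    [[-1, 0, 0, 0.1, 0, 0, 0], [-1, 0, 0, 0.1, 0, 0, 0], [-1, 0, 0, 0.1, 0, 0, 0]]
  ]
}}

```text
time: 24.62
tcp_pos: [0.6339, -0.0051, 0.0251]
tcp_rot: [0.685, 0.728, -0.001, -0.002]
ft_force: [-5.8, -0.2, 4.9]
opening: 0.661
```

Contact. Releasing.

Call:
{"name": "step_arm", "arguments": {
  "moves": [
    [[0.7, 0, 0, 0, 0, 0, 0], [0.7, 0, 0, 0, 0, 0, 0], [0.7, 0, 0, 0, 0, 0, 0], [0.7, 0, 0, 0, 0, 0, 0], [1, 0, 0, -3, 0, 0, 0], [1, 0, 0, -8, 0, 0, 0], [1, 0, 0, -14, 0, 0, 0], [1, 0, 0, -19, 0, 0, 0], [1, 0, 0, -19, 0, 0, 0], [1, 0, 0, -19, 0, 0, 0]]
  ]
}}

```text
time: 25.88
tcp_pos: [0.6347, -0.0054, 0.2145]
tcp_rot: [0.685, 0.728, -0.001, -0.002]
ft_force: [-0.6, -0.0, -1.2]
opening: 1.002
```

```bash
python3 - <<'E'
from h import *
cv2.imwrite("pics/w13.png",get_image("wrist"));im=get_image("top");cv2.imwrite("pics/t13.png",im)
go(.4495,.31,.23,74)
E
```

```text
go (0.4495, 0.31, 0.23, 74) -> [32.59, -16.49, -1.52] [-0.009, -0.001, 0.34] t=25.98
```

View pics/w13.png

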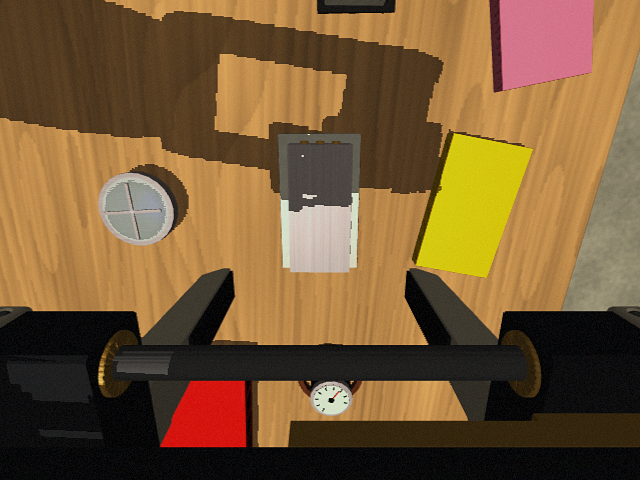

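View pics/t13.png

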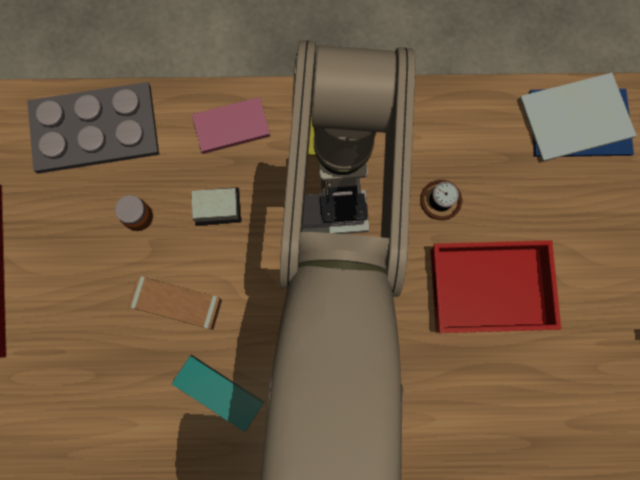

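The amplifier is seated in the middle of the riser. Next I'll measure the carton in the top view, near (175,302), and the amplifier's pose.

```bash
python3 - <<'E'
from h import *
im=cv2.imread("pics/t13.png");m=camera_model("top")
cv2.imwrite("pics/t13z.png",cv2.resize(im[260:345,115:235],None,fx=6,fy=6,interpolation=2))
m=camera_model("wrist")
def q(pts,z):
  P=np.array([plane(m,p,z)[:2] for p in pts]);d=P[0]-P[3]+P[1]-P[2];print(P.mean(0),np.linalg.norm(P[0]-P[1]),np.linalg.norm(P[1]-P[2]),np.degrees(np.arctan2(d[1],d[0])))
q([(288,143),(352,143),(350.5,272),(289.5,272)],.056)
q([(279,134),(361,134),(357,268),(282,268)],.02)
E
```

```text
[ 0.6318945 -0.0045551] 0.05957346386106353 0.13023557305207123 93.4555413706678
[ 0.63142846 -0.00632202] 0.08420664135030553 0.14864785152582546 93.23388606310566
```

View pics/t13z.png

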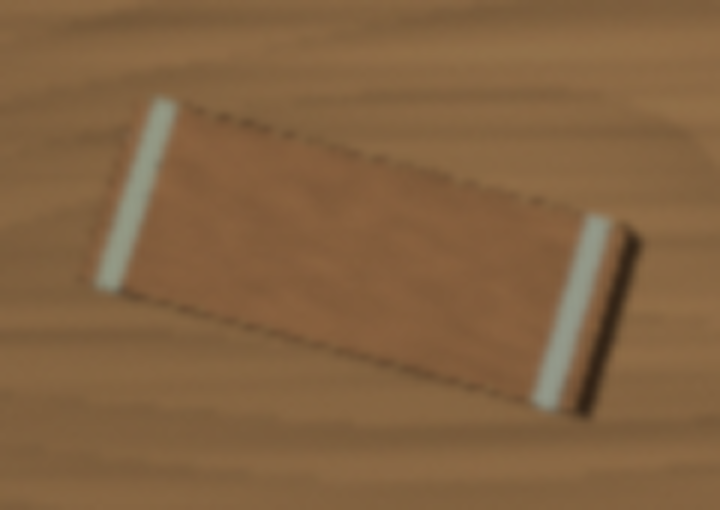

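```bash
python3 - <<'E'
from h import *
m=camera_model("top")
f=lambda u,v:((u+.5)/6-.5+115,(v+.5)/6-.5+260)
P=np.array([plane(m,f(*p),.04)[:2] for p in((165,98),(600,215),(546,409),(108,292))]);d=P[0]-P[1]+P[3]-P[2]
print(P.mean(0),np.degrees(np.arctan2(d[1],d[0])),np.linalg.norm(P[1]-P[2]))
E
```

```text
[0.44932759 0.31380066] 74.21143237796342 0.06574910056370498
```

Call:
{"name": "step_arm", "arguments": {
  "moves": [
    [[1, 32.6, -16.5, -1.5, 0, 0, 0.34], [1, 32.6, -16.5, -1.5, 0, 0, 0.34], [1, 32.6, -16.5, -1.5, 0, 0, 0.34], [1, 32.6, -16.5, -1.5, 0, 0, 0.34], [1, 32.6, -16.5, -1.5, 0, 0, 0.34], [1, 32.6, -16.5, -1.5, 0, 0, 0.34], [1, 32.6, -16.5, -1.5, 0, 0, 0.34], [1, 32.6, -16.5, -1.5, 0, 0, 0.34], [1, 32.6, -16.5, -1.5, 0, 0, 0.34]]
  ]
}}

```text
time: 27.1
tcp_pos: [0.4499, 0.3088, 0.2289]
tcp_rot: [0.799, 0.601, -0.004, -0.003]
ft_force: [-0.5, -0.7, -0.7]
opening: 1.0
```

```bash
python3 - <<'E'
from h import *
im=get_image("wrist");cv2.imwrite("pics/w14.png",im)
go(.4495,.31,.009,74)
E
```

```text
go (0.4495, 0.31, 0.009, 74) -> [0.14, 0.12, 22.02] [-0.009, 0.002, -0.002] t=27.15
```

View pics/w14.png

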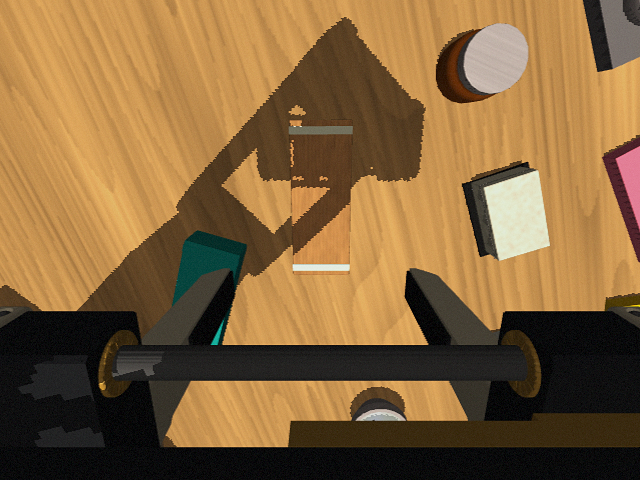

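Call:
{"name": "step_arm", "arguments": {
  "moves": [
    [[1, 0.3, 0.1, 6, -0.01, 0, 0], [1, 0.3, 0.1, 12, -0.01, 0, 0], [1, 0.3, 0.1, 17, -0.01, 0, 0], [1, 0.3, 0.1, 20, -0.01, 0, 0], [1, 0.3, 0.1, 22, -0.01, 0, 0], [1, 0.3, 0.1, 22, -0.01, 0, 0], [1, 0.3, 0.1, 22, -0.01, 0, 0], [-1, 0.3, 0.1, 22, -0.01, 0, 0], [-1, 0.3, 0.1, 22, -0.01, 0, 0], [-1, 0.3, 0.1, 22, -0.01, 0, 0], [-1, 0.3, 0.1, 22, -0.01, 0, 0], [-1, 0.3, 0.1, 22, -0.01, 0, 0], [-1, 0.3, 0.1, 22, -0.01, 0, 0], [-1, 0.3, 0.1, 22, -0.01, 0, 0], [-1, 0.3, 0.1, 21, -0.01, 0, 0], [-1, 0.3, 0.1, 17, -0.01, 0, 0], [-1, 0.3, 0.1, 11, -0.01, 0, 0], [-1, 0.3, 0.1, 6, -0.01, 0, 0], [-1, 0.3, 0.1, 4, -0.01, 0, 0], [-1, 0.3, 0.1, 4, -0.01, 0, 0]]
  ],
  "grip_force": 35
}}

```text
time: 29.65
tcp_pos: [0.4519, 0.3117, 0.1897]
tcp_rot: [0.799, 0.601, 0.0, 0.001]
ft_force: [-0.4, 0.2, -5.3]
opening: 0.686
```

```bash
python3 - <<'E'
from h import *
im=get_image("wrist");cv2.imwrite("pics/w15.png",im)
go(.5,.0,.2,85);go(.47,-.323,.2,90);go(.47,-.323,.016,90)
E
```

```text
go (0.5, 0.0, 0.2, 85) -> [-28.53, 13.36, -1.17] [-0.001, 0.003, -0.194] t=29.70
go (0.47, -0.323, 0.2, 90) -> [-60.39, 19.45, -1.08] [-0.001, 0.003, -0.281] t=29.70
go (0.47, -0.323, 0.016, 90) -> [-60.34, 19.46, 17.32] [-0.001, 0.003, -0.281] t=29.70
```

View pics/w15.png

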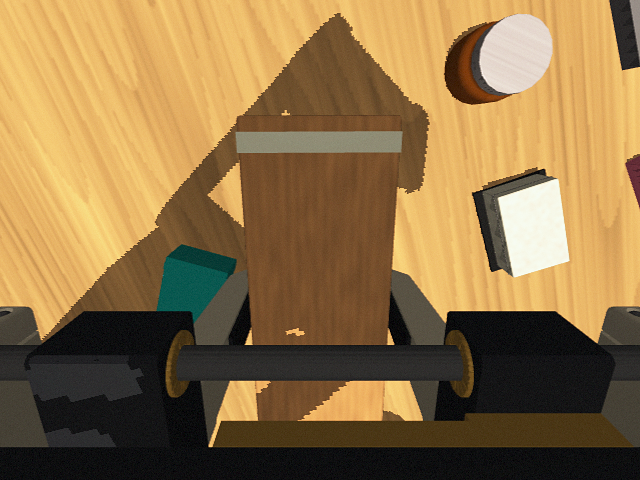

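The carton is held level and square. Carrying it to the crate.

Call:
{"name": "step_arm", "arguments": {
  "moves": [
    [[-1, -28.5, 13.4, -1, 0, 0, -0.19], [-1, -28.5, 13.4, -1, 0, 0, -0.19], [-1, -28.5, 13.4, -1, 0, 0, -0.19], [-1, -28.5, 13.4, -1, 0, 0, -0.19], [-1, -28.5, 13.4, -1, 0, 0, -0.19], [-1, -28.5, 13.4, -1, 0, 0, -0.19], [-1, -60.4, 19.4, -1, 0, 0, -0.28], [-1, -60.4, 19.4, -1, 0, 0, -0.28], [-1, -60.4, 19.4, -1, 0, 0, -0.28], [-1, -60.4, 19.4, -1, 0, 0, -0.28], [-1, -60.4, 19.4, -1, 0, 0, -0.28], [-1, -60.4, 19.4, -1, 0, 0, -0.28], [-1, -60.4, 19.4, -1, 0, 0, -0.28], [-1, -60.4, 19.4, 3, 0, 0, -0.28], [-1, -60.4, 19.4, 7, 0, 0, -0.28], [-1, -60.4, 19.4, 9, 0, 0, -0.28], [-1, -60.4, 19.4, 9, 0, 0, -0.28]]
  ]
}}

```text
time: 31.82
tcp_pos: [0.4686, -0.3209, 0.0973]
tcp_rot: [0.707, 0.707, -0.001, -0.002]
ft_force: [-0.7, 1.2, -2.6]
opening: 0.684
```

```bash
python3 - <<'E'
from h import *
im=get_image("wrist");cv2.imwrite("pics/w16.png",im)
go(.47,-.323,.016,90)
E
```

```text
go (0.47, -0.323, 0.016, 90) -> [-0.07, 0.06, 8.32] [-0.002, 0.002, -0.0] t=31.88
```

View pics/w16.png

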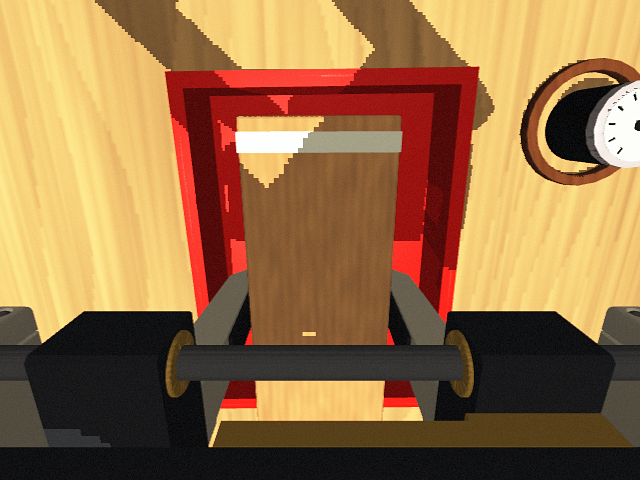

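```bash
python3 - <<'E'
from h import *
m=camera_model("wrist");z=sense()["tcp_pos"][2]
for p,h in(((165,71),.055),((479,67),.055),((320,403),.055),((237,116),z+.031),((402,116),z+.031)):print(p,plane(m,p,h))
E
```

```text
(165, 71) [ 0.38044929 -0.2118049   0.055     ]
(479, 67) [ 0.55954797 -0.21000169  0.055     ]
(320, 403) [ 0.46900105 -0.44732587  0.055     ]
(237, 116) [ 0.43754982 -0.23846859  0.13023931]
(402, 116) [ 0.50032065 -0.23854463  0.13023931]
```

Call:
{"name": "step_arm", "arguments": {
  "moves": [
    [[-1, -0.3, 0.1, 3, 0, 0, 0], [-1, -0.3, 0.1, 5.5, 0, 0, 0], [-1, -0.3, 0.1, 7.2, 0, 0, 0], [-1, -0.3, 0.1, 7.9, 0, 0, 0], [-1, -0.3, 0.1, 7.9, 0, 0, 0]]
  ]
}}

```text
time: 32.5
tcp_pos: [0.4708, -0.3255, 0.0208]
tcp_rot: [0.707, 0.707, -0.001, 0.0]
ft_force: [0.1, 0.3, -3.6]
opening: 0.684
```

Call:
{"name": "step_arm", "arguments": {
  "moves": [
    [[-1, 0, 0, 0.3, 0, 0, 0], [-1, 0, 0, 0.5, 0, 0, 0], [-1, 0, 0, 0.5, 0, 0, 0]]
  ]
}}

```text
time: 32.88
tcp_pos: [0.4708, -0.3256, 0.0159]
tcp_rot: [0.707, 0.707, -0.001, 0.0]
ft_force: [-0.2, -0.3, -3.5]
opening: 0.685
```

Call:
{"name": "step_arm", "arguments": {
  "moves": [
    [[-1, 0, 0, 0.1, 0, 0, 0], [-1, 0, 0, 0.15, 0, 0, 0], [-1, 0, 0, 0.15, 0, 0, 0]]
  ]
}}

```text
time: 33.25
tcp_pos: [0.4711, -0.3258, 0.0156]
tcp_rot: [0.707, 0.707, -0.001, 0.001]
ft_force: [-3.7, 2.9, 6.8]
opening: 0.683
```

Contact. Releasing.

Call:
{"name": "step_arm", "arguments": {
  "moves": [
    [[0.8, 0, 0, 0, 0, 0, 0], [0.8, 0, 0, 0, 0, 0, 0], [0.8, 0, 0, 0, 0, 0, 0], [0.8, 0, 0, 0, 0, 0, 0], [0.8, 0, 0, -3, 0, 0, 0], [1, 0, 0, -8, 0, 0, 0], [1, 0, 0, -14, 0, 0, 0], [1, 0, 0, -19, 0, 0, 0], [1, 0, 0, -19, 0, 0, 0], [1, 0, 0, -19, 0, 0, 0]]
  ]
}}

```text
time: 34.5
tcp_pos: [0.4711, -0.3251, 0.205]
tcp_rot: [0.707, 0.707, -0.001, 0.0]
ft_force: [-0.1, -0.4, -0.9]
opening: 1.0
```

```bash
python3 - <<'E'
from h import *
cv2.imwrite("pics/w17.png",get_image("wrist"));im=get_image("top");cv2.imwrite("pics/t17.png",im)
cv2.imwrite("pics/t17z.png",np.hstack([cv2.resize(im[170:250,175:255],(400,400),interpolation=2),cv2.resize(im[170:250,290:370],(400,400),interpolation=2)]))
go(.56,.0,.22,92);go(.6525,.236,.22,93.7)
E
```

```text
go (0.56, 0.0, 0.22, 92) -> [32.45, 8.95, -1.71] [-0.004, 0.0, -0.035] t=34.60
go (0.6525, 0.236, 0.22, 93.7) -> [56.06, 18.2, -1.76] [-0.004, 0.0, -0.065] t=34.60
```

View pics/w17.png

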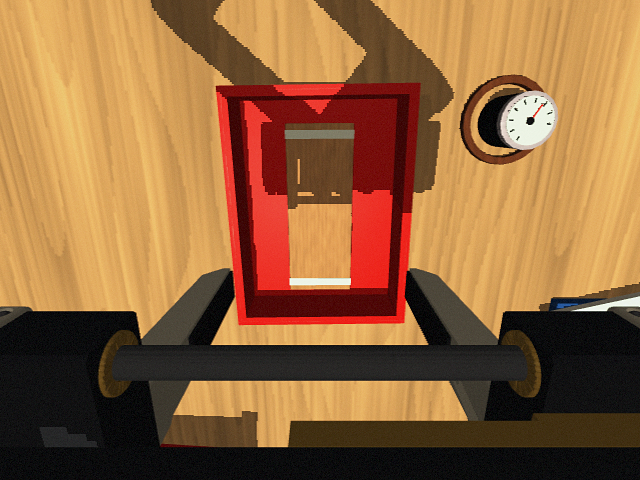

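View pics/t17z.png

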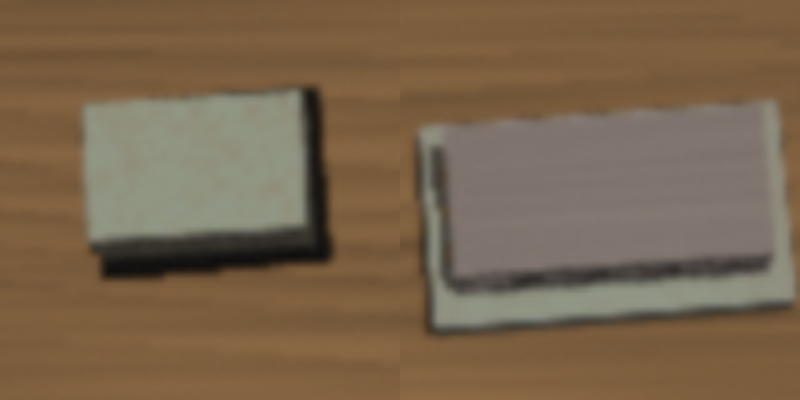

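View pics/t17.png

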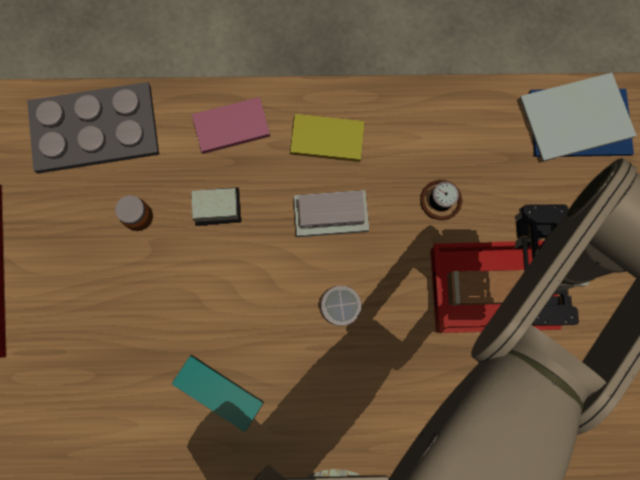

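The carton lies flat in the crate, and the gauge still stands in its ring. I'll measure the small box and the amplifier from the top view.

```bash
python3 - <<'E'
from h import *
m=camera_model("top")
def q(n,pts,z,ox):
  P=np.array([plane(m,((u+.5)/5-.5+ox,(v+.5)/5-.5+170),z)[:2] for u,v in pts]);d=P[0]-P[1]+P[3]-P[2];print(n,P.mean(0),np.linalg.norm(P[0]-P[1]),np.linalg.norm(P[1]-P[2]),np.degrees(np.arctan2(d[1],d[0])))
q("box",[(83,104),(302,91),(307,228),(91,242)],.037,175)
q("amp",[(441,128),(762,104),(770,256),(450,278)],.056,290-80)
q("riser",[(419,128),(776,100),(794,302),(431,330)],.02,290-80)
E
```

```text
box [0.65136142 0.23752634] 0.089960435019193 0.05806149014513608 92.88614292710746
amp [ 0.63253182 -0.0011171 ] 0.13060989857171623 0.06332714541773118 93.4313358799958
riser [ 0.63185925 -0.00224203] 0.14969424103538484 0.08662686489763456 93.77106115683814
```

Call:
{"name": "step_arm", "arguments": {
  "moves": [
    [[1, 32.4, 9, -2, 0, 0, -0.03], [1, 32.4, 9, -2, 0, 0, -0.03], [1, 32.4, 9, -2, 0, 0, -0.03], [1, 32.4, 9, -2, 0, 0, -0.03], [1, 32.4, 9, -2, 0, 0, -0.03], [1, 32.4, 9, -2, 0, 0, -0.03], [1, 56.1, 18.2, -2, 0, 0, -0.06], [1, 56.1, 18.2, -2, 0, 0, -0.06], [1, 56.1, 18.2, -2, 0, 0, -0.06], [1, 56.1, 18.2, -2, 0, 0, -0.06], [1, 56.1, 18.2, -2, 0, 0, -0.06], [1, 56.1, 18.2, -2, 0, 0, -0.06], [1, 56.1, 18.2, -2, 0, 0, -0.06]]
  ]
}}

```text
time: 36.22
tcp_pos: [0.6523, 0.2349, 0.2221]
tcp_rot: [0.686, 0.727, -0.002, -0.001]
ft_force: [0.5, -0.3, 0.4]
opening: 1.003
```

```bash
python3 - <<'E'
from h import *
im=get_image("wrist");cv2.imwrite("pics/w18.png",im)
go(.6525,.236,.011,93.7)
m=camera_model("wrist");a=np.radians(93.7);ux=np.array([np.cos(a),np.sin(a)]);uy=np.array([np.sin(a),-np.cos(a)])
for i,j in((1,1),(1,-1),(-1,-1),(-1,1)):
  print(proj(m,[*(np.array([.6525,.236])+i*.045*ux+j*.029*uy),.037]).round(1))
E
```

```text
go (0.6525, 0.236, 0.011, 93.7) -> [0.13, 0.09, 21.16] [-0.004, 0.001, -0.006] t=36.27
[349. 161.]
[292.7 161.4]
[295.1 243.9]
[347.5 243.6]
```

View pics/w18.png

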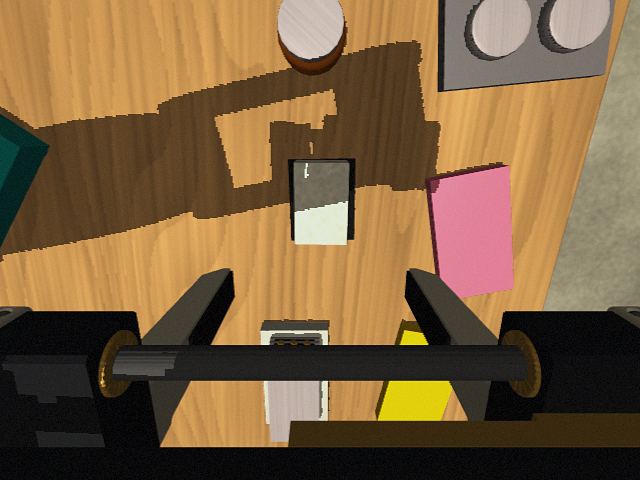

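Call:
{"name": "step_arm", "arguments": {
  "moves": [
    [[1, 0.2, 0, 6, 0, 0, 0], [1, 0.2, 0, 12, 0, 0, 0], [1, 0.2, 0, 17, 0, 0, 0], [1, 0.2, 0, 20, 0, 0, 0], [1, 0.2, 0, 21.1, 0, 0, 0], [1, 0.2, 0, 21.1, 0, 0, 0], [1, 0.2, 0, 21.1, 0, 0, 0], [-1, 0.2, 0, 21.1, 0, 0, 0], [-1, 0.2, 0, 21.1, 0, 0, 0], [-1, 0.2, 0, 21.1, 0, 0, 0], [-1, 0.2, 0, 21.1, 0, 0, 0], [-1, 0.2, 0, 21.1, 0, 0, 0], [-1, 0.2, 0, 21.1, 0, 0, 0], [-1, 0.2, 0, 21.1, 0, 0, 0], [-1, 0.2, 0, 20, 0, 0, 0], [-1, 0.2, 0, 16, 0, 0, 0], [-1, 0.2, 0, 10, 0, 0, 0], [-1, 0.2, 0, 8, 0, 0, 0], [-1, 0.2, 0, 8, 0, 0, 0]]
  ],
  "grip_force": 25
}}

```text
time: 38.65
tcp_pos: [0.6533, 0.2371, 0.1448]
tcp_rot: [0.686, 0.727, 0.0, -0.0]
ft_force: [0.6, -0.0, -2.0]
opening: 0.623
```

```bash
python3 - <<'E'
from h import *
im=get_image("wrist");cv2.imwrite("pics/w19.png",im)
go(.6335,-.0035,.15,93.5);go(.6335,-.0035,.063,93.5)
E
```

```text
go (0.6335, -0.0035, 0.15, 93.5) -> [-23.87, -3.23, -0.78] [-0.004, 0.001, -0.003] t=38.70
go (0.6335, -0.0035, 0.063, 93.5) -> [-23.86, -3.19, 7.92] [-0.004, 0.001, -0.003] t=38.70
```

View pics/w19.png

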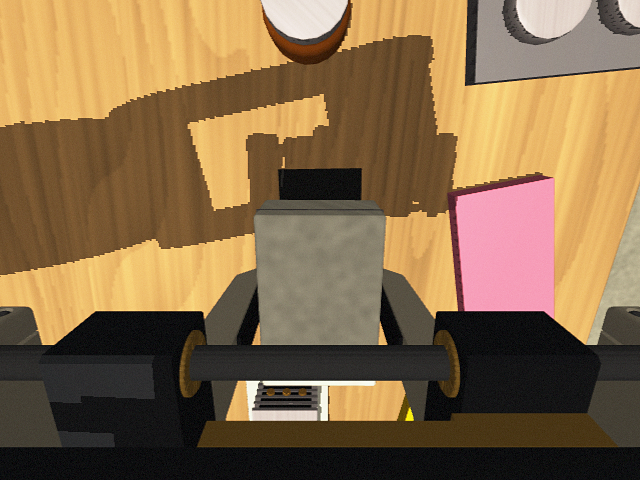

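Call:
{"name": "step_arm", "arguments": {
  "moves": [
    [[-1, -23.9, -3.2, -1, 0, 0, 0], [-1, -23.9, -3.2, -1, 0, 0, 0], [-1, -23.9, -3.2, -1, 0, 0, 0], [-1, -23.9, -3.2, -1, 0, 0, 0], [-1, -23.9, -3.2, -1, 0, 0, 0], [-1, -23.9, -3.2, -1, 0, 0, 0], [-1, -23.9, -3.2, 3, 0, 0, 0], [-1, -23.9, -3.2, 5, 0, 0, 0], [-1, -23.9, -3.2, 6, 0, 0, 0], [-1, -23.9, -3.2, 6, 0, 0, 0]]
  ]
}}

```text
time: 39.95
tcp_pos: [0.633, -0.0032, 0.0814]
tcp_rot: [0.686, 0.728, -0.002, -0.002]
ft_force: [-0.4, -0.3, -0.6]
opening: 0.624
```

```bash
python3 - <<'E'
from h import *
im=get_image("wrist");cv2.imwrite("pics/w20.png",im)
go(.6335,-.0035,.063,93.5)
E
```

```text
go (0.6335, -0.0035, 0.063, 93.5) -> [0.0, -0.02, 1.96] [-0.004, 0.001, -0.002] t=40.00
```

View pics/w20.png

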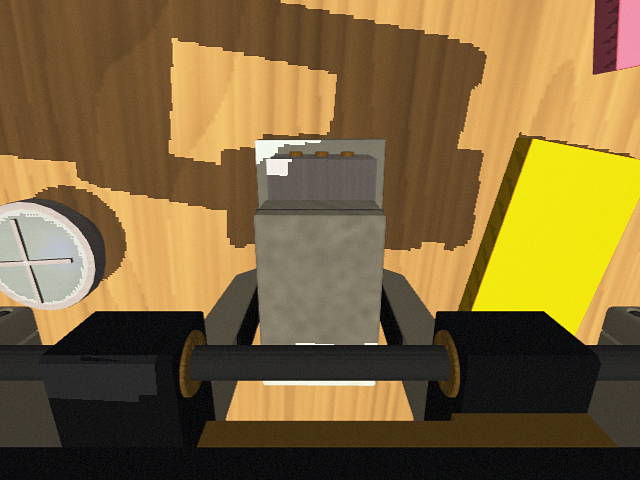

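The box is lined up over the amplifier (both centred near column 320). Lowering.

Call:
{"name": "step_arm", "arguments": {
  "moves": [
    [[-1, 0, 0, 0.8, 0, 0, 0], [-1, 0, 0, 1.3, 0, 0, 0], [-1, 0, 0, 1.5, 0, 0, 0], [-1, 0, 0, 1.5, 0, 0, 0]]
  ]
}}

```text
time: 40.5
tcp_pos: [0.6336, -0.0036, 0.0675]
tcp_rot: [0.686, 0.727, -0.002, -0.001]
ft_force: [0.7, 0.8, -2.1]
opening: 0.626
```

Call:
{"name": "step_arm", "arguments": {
  "moves": [
    [[-1, 0, 0, 0.2, 0, 0, 0], [-1, 0, 0, 0.3, 0, 0, 0], [-1, 0, 0, 0.3, 0, 0, 0]]
  ]
}}

```text
time: 40.88
tcp_pos: [0.6337, -0.0036, 0.0647]
tcp_rot: [0.686, 0.727, -0.002, -0.001]
ft_force: [0.0, 0.1, -0.8]
opening: 0.62
```

Call:
{"name": "step_arm", "arguments": {
  "moves": [
    [[-1, 0, 0, 0.1, 0, 0, 0], [-1, 0, 0, 0.15, 0, 0, 0], [-1, 0, 0, 0.15, 0, 0, 0]]
  ]
}}

```text
time: 41.25
tcp_pos: [0.634, -0.0036, 0.0646]
tcp_rot: [0.686, 0.727, -0.001, -0.001]
ft_force: [-5.9, 0.8, 8.2]
opening: 0.627
```

Contact. Releasing, lifting, and backing off to the left for a clear top view.

Call:
{"name": "step_arm", "arguments": {
  "moves": [
    [[0.75, 0, 0, 0, 0, 0, 0], [0.75, 0, 0, 0, 0, 0, 0], [0.75, 0, 0, 0, 0, 0, 0], [0.75, 0, 0, 0, 0, 0, 0], [0.75, 0, 0, -2, 0, 0, 0], [1, 0, 0, -7, 0, 0, 0], [1, 0, 0, -13, 0, 0, 0], [1, 0, 0, -18, 0, 0, 0], [1, 0, 0, -18, 0, 0, 0], [1, 30, -18, -18, 0, 0, 0], [1, 30, -18, -18, 0, 0, 0], [1, 30, -18, -18, 0, 0, 0], [1, 30, -18, -18, 0, 0, 0], [1, 30, -18, -18, 0, 0, 0], [1, 30, -18, -18, 0, 0, 0], [1, 30, -18, -18, 0, 0, 0], [1, 30, -18, -18, 0, 0, 0]]
  ]
}}

```text
time: 43.38
tcp_pos: [0.4374, 0.2851, 0.2448]
tcp_rot: [0.686, 0.728, -0.002, -0.001]
ft_force: [-0.4, -0.4, 0.2]
opening: 1.001
```

```bash
python3 - <<'E'
from h import *
im=get_image("top");cv2.imwrite("pics/t21.png",im);s=get_image("scene");cv2.imwrite("pics/s21.png",s)
cv2.imwrite("pics/t21z.png",np.hstack([cv2.resize(im[170:250,290:370],(400,400),interpolation=2),cv2.resize(im[160:240,400:480],(400,400),interpolation=2)]))
E
```

```text
(no output)
```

View pics/t21z.png

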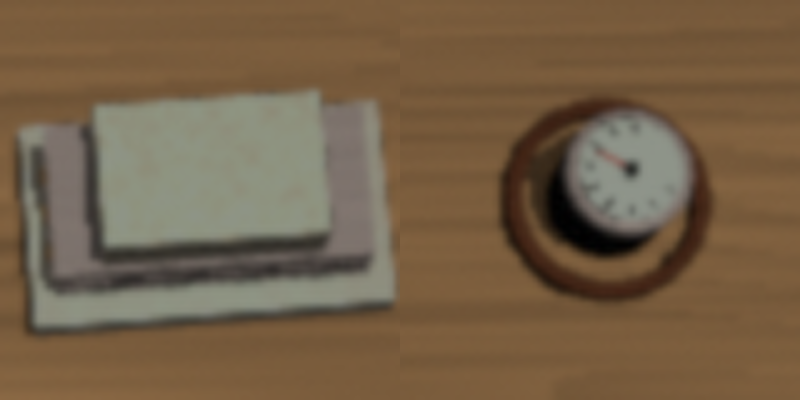

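View pics/t21.png

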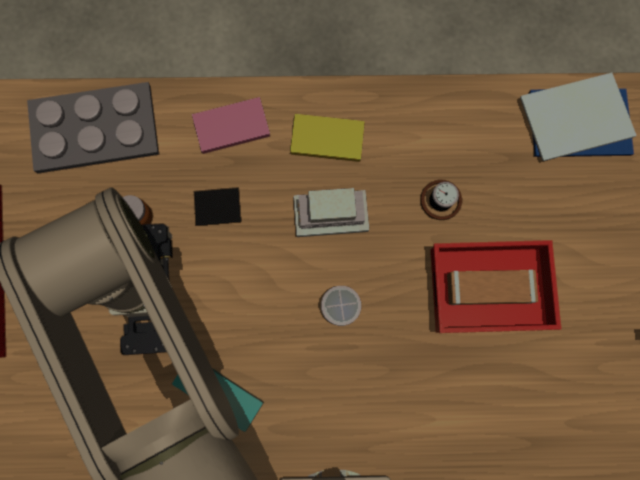

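View pics/s21.png

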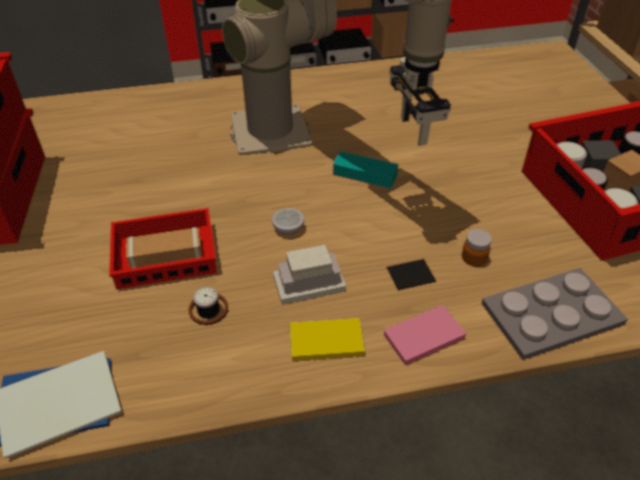

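```bash
python3 - <<'E'
from h import *
m=camera_model("top")
def q(n,pts,z,ox):
  P=np.array([plane(m,((u+.5)/5-.5+ox,(v+.5)/5-.5+170),z)[:2] for u,v in pts]);d=P[0]-P[1]+P[3]-P[2];print(n,P.mean(0),np.degrees(np.arctan2(d[1],d[0])))
q("box",[(94,104),(319,91),(329,232),(103,247)],.09,290)
print("gauge",plane(m,(400+(629-400)/5-.4,160+171/5-.4),.05))
print("ring",plane(m,(400+(606-400)/5-.4,160+199/5-.4),.005))
close_job()
E
```

```text
box [ 0.63304723 -0.00188922] 92.86925374075359
gauge [ 0.66030219 -0.23591272  0.05      ]
ring [ 0.66074406 -0.23631791  0.005     ]
the job is handed in; nothing more can be done
```

The stack is down in the order you asked and I've handed the job in. It finished at about 43 s of the 139 s allowed. `close_job()` gave no verdict, so these results rest on my own camera checks.

| Item | Last check |
|---|---|
| Gauge | Upright and released; centre within about 1 mm of the ring's centre |
| Amplifier | About 1–2 mm and under 0.5° off the riser |
| Small box, on the mat | Measured about 2 mm from the mat's centre |
| Small box, on the amplifier | About 1 mm and 0.6° off the amplifier |
| Carton | Flat in the red crate, near its middle; checked by eye only |
| Lamp, jar and turquoise carton | No visible movement; checked by eye only |

The two cameras disagreed by 2–5 mm along the ring and riser. I aimed between the two readings, which was still well within the tolerances. No check failed.

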